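# Pack the jasper sample slabs in the presser cradle

## Robot

A 6-joint arm with a two-finger parallel gripper is mounted at the origin on the work surface. World frame = base frame: x ahead of the robot, y to its left, z up, the work surface at z = 0. Lengths are in m, angles in rad, forces in N, time in s.
With the tool pointing down it reaches from about 0.3 to 0.875 m from the base axis. Payload 6.4 kg.
Tool frame: the origin (TCP) lies midway between the tips of the shut fingers; the grasp point (between the pads) lies ctrl.grip_depth behind it (ctrl.grip_depth is the distance from the TCP to the grasp point, in m); x points along the fingers, y is the direction in which the jaws open and shut, and the axes are right-handed (so a half turn about x gives the same grasp; the last joint's range is limited). The gripper opens to 85 mm and grips with 20 to 120 N. Pads are 22 mm wide; open, the fingers measure 114 mm over their backs; the gripper's body (76 mm by 85 mm) begins 54 mm behind the grasp point. The pads swing forward as they close: fully open they stand 13 mm farther back than shut.
Start: joints at [0.923, 0.181, 1.607, -0, 1.354, -0.206], TCP at [0.246, 0.52, 0.231] pointing down, gripper open.
Joint ranges: [-2.99, 2.99], [-0.89, 2.07], [0.3, 2.58], [-1.14, 4.28], [0, 2.63], [-3.12, 3.12]. Speed limits (rad/s): [2.57, 2.57, 3.01, 3.14, 3.14, 3.14].

## Interface

Orientations are given as a unit quaternion [w, x, y, z].
In Python, from bench import ctrl gives the robot as it stands.
- The arm moves only by the shell command python3 -m creep 'ROWS'. ROWS is text: rows parted by semicolons, each of 7 numbers parted by spaces: the opening, from 0 (shut) to 1 (fully open), then the shift along the tool's x, y, z in cm, then the turn, a rotation vector about the tool's x, y, z in rad. In form: claw x y z ax ay az; .... A call has 1 to 10 rows; each row shifts and turns the pose as measured when the row begins, along the tool's axes as they then stand; what a row does not reach is not made up. A row lasts 1/8 s, in which the tool goes at most 62.5 mm and 10.7 degrees, less where a joint would pass 70% of its speed; a pose out of reach is approached as far as the arm can. A call with a gripper value outside its range is refused whole. The fingers move at their own pace and stop on an object; the grip force is fixed at half the most. Time passes only in rows, so rows that do not move let the fingers close. It gives the time, the measured TCP pose, the force and the opening at its end, in the units of the state.
- ctrl.get_obs(): the state, without advancing time (a new reading comes with each control period).
- ctrl.camera(name): name is "scene" or "top" or "wrist"; returns (picture, depth): 400x640x3 uint8, blue, green, red; 400x640 float32, m along the optical axis (not along the pixel's ray), 0 where there is no reading.
- ctrl.calibration(name): a dict with "mtx" (3x3 intrinsics, pixels), "R" (3x3) and "t" (3): a world point X has camera coordinates R X + t; the wrist camera has in their place "tool_from_camera" (4x4, takes a point from camera to tool coordinates, whose origin is the TCP and whose axes are the tool frame's). Camera axes: x right, y down, z forward; pixel columns grow to the right and rows downward; lengths in m; the calibration is good to about 2 mm. A picture is of the moment at which its call begins: read the wrist's pose just before it. calibration takes no time and is no camera call.
- ctrl.hand_in(): hands the job in, once; it reports no verdict.
Trained networks look in the newest picture that a camera, given by its name, has taken for a name from the list of things; names that differ only in an ending like _2 or _b are one class to them, and where a whole thing is asked for, a point or a joint stands for the part that bears it (a point fixed in the world has none). Each returns a list of dicts, best first, with "confidence" (0 to 1); they miss things now and then, are a little off and sometimes report something else, mostly with a low value. They report only what shows in the picture. A call takes as long as a camera call.
- ctrl.find_in(query, camera): "rect" ([left, top, right, bottom] in pixels, round what is visible of it).
The state is a dict: "time_s": time; "q": joint angles; "dq": joint speeds; "joint_efforts": joint torques, N m; "eef_pos": TCP position; "eef_rot": TCP orientation; "wrist_force": force on the tool from outside, world axes, zero at the start; "torque": the same for the moment, N m; "opening": opening from 0.0 (shut) to 1.0 (fully open).
Only numpy, scipy, OpenCV 4.12 (cv2) and the standard library are available. Lean on these libraries where they do the work, as an engineer would, in place of code of your own. Each camera call takes 0.05 s, during which the arm holds its last target.

## Task

Swing the presser arm up and right back until it stays, then lay every jasper slab on the table (two or three) flat on the base plate as one row along the bright strip: one against the end stop, each next one butted flush to its neighbour with no gap. Then lay the cork separator sheet on the row, lengthwise along it, centred across it and with its end at the end stop, stack the marble cover slab on the sheet in the same way, and finally lower the presser arm so that its foot rests on the cover. If something gets knocked out of place put it right, and leave the other things on the desk where they are.

Things in the scene. Friction and masses are not known exactly. Their poses are not given: they have to be found in the camera images.
- cradle: Packing cradle, fixed at a different place and yaw each time: dark steel base plate 110 (x) x 170 (y, -90 to +80) x 12 mm high. Origin on the desk under the row's middle line x = 0, z up. A bright strip 46 mm wide along that line shows where the row lies. The brass head with the presser's pivot stands at the +x side (x = 97 to 123, y = -12 to +32, 75 mm high).
- row_start (a point): Point on the flat face of the brass end stop, at x = 0, y = +60, z = 12 mm (plate top) in the cradle's frame; axes as the cradle's. The stop crosses the plate, 80 mm wide (x), 12 mm thick, 52 mm high over the desk; its face looks to the cradle's -y and the row grows from it towards -y.
- presser (a joint): Hinge of the presser arm, rad. The brass arm (12 mm wide, 10 mm thick) points from the head to the cradle's -x and swings up and over to +x as the value grows. -0.12: lower stop (starts there or just above); 0: level, the foot just rests on a finished pack; 1.75: upper stop. It takes 1 to 3 N at the grip, stays where left above about 1.3 rad, and lower down sinks slowly by its own weight.
- presser_foot (a point): Centre of the underside of the presser's foot, a dark disc 24 mm across, 110 mm from the hinge and 18 mm below the arm's axis; it comes down on the row's middle line, 50 mm from the end stop, 47 mm over the desk (12 plate + 14 slab + 9 sheet + 12 cover) when the joint is 0.
- presser_grip (a point): Middle of the steel grip bar at the free end of the presser arm, 185 mm from the hinge: a round bar 16 mm in diameter and 28 mm long, along the cradle's y axis (pinch it by its two ends from above; it may turn between the fingers). Its orientation turns with the arm.
- presser_hinge (a point): Point on the presser's hinge axis in the arm's plane, at x = 110, y = 10, z = 65 mm in the cradle's frame.
- slab1: One of up to three alike red jasper sample slabs, 46 (x) x 36 (y) x 14 mm thick, 60 g, lying flat; may be absent (None). Origin at the centre of its underside. In the row its 36 mm (y) side runs along the cradle's y, so that neighbours butt with their 46 mm long faces. Any order.
- slab2: One of up to three alike red jasper sample slabs, 46 (x) x 36 (y) x 14 mm thick, 60 g, lying flat; may be absent (None). Origin at the centre of its underside. In the row its 36 mm (y) side runs along the cradle's y, so that neighbours butt with their 46 mm long faces. Any order.
- slab3: One of up to three alike red jasper sample slabs, 46 (x) x 36 (y) x 14 mm thick, 60 g, lying flat; may be absent (None). Origin at the centre of its underside. In the row its 36 mm (y) side runs along the cradle's y, so that neighbours butt with their 46 mm long faces. Any order.
- sheet: Cork-board separator sheet, stiff, 50 (x) x 96 (y) x 9 mm thick, 30 g, lying flat. Origin at the centre of its underside. On the row its 96 mm side runs along the cradle's y; it overhangs a row of two slabs by 24 mm at the far end.
- cover: Pale marble cover slab, 48 (x) x 90 (y) x 12 mm thick, 140 g, lying flat. Origin at the centre of its underside. On the sheet its 90 mm side runs along the cradle's y.
- jar: Bystander: amber glass stone jar, 60 mm across, 85 mm high. Origin under its middle.
- scoop: Bystander: pewter scoop about 120 mm long, 14 mm high.
- loupe: Bystander: folded steel loupe, about 70 mm long, 16 mm high.
- stone: Bystander: rounded red jasper sample stone, 42 mm across, 26 mm high.
- dish: Bystander: white ceramic dish, 70 mm across, 25 mm high.
- tweezers: Bystander: steel tweezers 120 mm long, 8 mm high.

How it is judged:
On the way, in this order (a step that is already met when the one before it is completed fails the run):
1. the presser arm is swung up and back (past 1.4 rad) (value of joint presser above 1.4 rad), for 0.2 s.
2. all slabs lie in one gapless row from the end stop, the arm still raised (x of slab1 in the frame of cradle between -0.008 and 0.008 m and z of slab1 in the frame of cradle between 0.009 and 0.015 m and angle between the y axis of each of slab1, slab2, slab3 and the y axis of cradle, either way round below 0.1 rad and angle between each of slab1, slab2, slab3's own z axis and vertical below 0.06 rad and (horizontal distance between slab1 and slab2 below 0.0385 m or horizontal distance between slab1 and slab3 below 0.0385 m) and x of slab2 in the frame of cradle between -0.008 and 0.008 m and z of slab2 in the frame of cradle between 0.009 and 0.015 m and (horizontal distance between slab2 and slab1 below 0.0385 m or horizontal distance between slab2 and slab3 below 0.0385 m) and x of slab3 in the frame of cradle between -0.008 and 0.008 m and z of slab3 in the frame of cradle between 0.009 and 0.015 m and (horizontal distance between slab3 and slab1 below 0.0385 m or horizontal distance between slab3 and slab2 below 0.0385 m) and y of any of slab1, slab2, slab3 in the frame of cradle above 0.0395 m and value of joint presser above 1.2 rad), for 0.3 s.
3. the cork sheet lies on the row (x of slab1 in the frame of cradle between -0.008 and 0.008 m and z of slab1 in the frame of cradle between 0.009 and 0.015 m and angle between the y axis of each of slab1, slab2, slab3, sheet and the y axis of cradle, either way round below 0.1 rad and angle between each of slab1, slab2, slab3, sheet's own z axis and vertical below 0.06 rad and (horizontal distance between slab1 and slab2 below 0.0385 m or horizontal distance between slab1 and slab3 below 0.0385 m) and x of slab2 in the frame of cradle between -0.008 and 0.008 m and z of slab2 in the frame of cradle between 0.009 and 0.015 m and (horizontal distance between slab2 and slab1 below 0.0385 m or horizontal distance between slab2 and slab3 below 0.0385 m) and x of slab3 in the frame of cradle between -0.008 and 0.008 m and z of slab3 in the frame of cradle between 0.009 and 0.015 m and (horizontal distance between slab3 and slab1 below 0.0385 m or horizontal distance between slab3 and slab2 below 0.0385 m) and y of any of slab1, slab2, slab3 in the frame of cradle above 0.0395 m and x of sheet in the frame of cradle between -0.01 and 0.01 m and z of sheet in the frame of cradle between 0.023 and 0.029 m and y of sheet in the frame of cradle above 0.002 m), for 0.2 s.
4. the cover slab lies on the sheet (all of step 3 and x of cover in the frame of cradle between -0.01 and 0.01 m and z of cover in the frame of cradle between 0.032 and 0.038 m and angle between the y axis of cover and the y axis of cradle, either way round below 0.1 rad and angle between cover's own z axis and vertical below 0.06 rad and y of cover in the frame of cradle above 0.003 m), for 0.2 s.
At the end, for the whole second after the job is handed in: Slabs flat in one row, within 8 mm of the middle line, 0.1 rad of square, gaps (stop included) under 2.5 mm; sheet flat on the slabs, cover flat on the sheet, within 10 mm of the middle line and 10 to 12 mm of the stop, 0.1 rad of square; presser below 0.04 rad, foot on the cover; all still (all of step 4 and value of joint presser below 0.04 rad and contact force between presser and cover above 0.2 N and linear speed of each of slab1, slab2, slab3, sheet, cover below 0.02 m/s); the robot touches nothing.
It fails at once if a bystander is pushed more than 5 cm (distance of any of jar, scoop, loupe, stone, dish, tweezers from where it was at the start of the episode above 0.05 m).
It fails at once if the jar is tipped over (angle between jar's own z axis and vertical above 0.6 rad).
Of slab1, slab2, slab3 only 2 to 3 are there at a start; the rules pass over those that are not, and their reading is None.
At some moment in a run one of slab1, slab2, slab3, cover may be knocked a few centimetres aside while the robot is not near it.
Once in a run the grip may slacken for a moment while it holds something.
It also fails if it takes over 210 s, if anything falls off the work surface, if the arm or the gripper's body presses on something with over 40 N, if the wrist force passes 120 N, or if a joint passes its speed limit or range.

## Working session

There is one attempt and no reset: what is moved stays moved. The work goes in short steps, Python scripts to look and compute and a shell command to move; the robot and the scene stay as the last step left them, time stands still between calls to the robot, and variables do not carry over. Pictures are saved under pics/ and viewed, and the job is handed in when it is done.

I'll start by looking at the state and the cameras.

```bash
ls; mkdir -p pics
python3 - <<'E'
from bench import ctrl
import cv2
o=ctrl.get_obs(); print({k:o[k] for k in ('time_s','eef_pos','eef_rot','opening')}, ctrl.grip_depth)
for n in ('top','scene'):
    p,d=ctrl.camera(n); cv2.imwrite(f'pics/{n}0.png',p)
    c=ctrl.calibration(n); print(n,c['mtx'].tolist() if hasattr(c['mtx'],'tolist') else c['mtx'],c['t'],c['R'])
print(ctrl.calibration('wrist'))
E
```

```text
pics
{'time_s': 0.0, 'eef_pos': array([0.24550316, 0.51934126, 0.23037537]), 'eef_rot': array([ 0.68964665,  0.15437565,  0.69019554, -0.15551779]), 'opening': 1.0018961517631308} 0.0187
top [[509.17440489835866, 0.0, 316.6864430301958], [0.0, 509.17440489835866, 199.6902433632141], [0.0, 0.0, 1.0]] [-0.00808044  0.54109455  1.60632679] [[ 0.02344465 -0.99971732 -0.00395226]
 [-0.99602967 -0.0230182  -0.08599453]
 [ 0.08587925  0.00595268 -0.99628777]]
scene [[470.1140806679133, 0.0, 320.3124138700361], [0.0, 470.1140806679133, 201.7191097633918], [0.0, 0.0, 1.0]] [-0.38064995 -0.24738473  1.44102214] [[ 0.70641246  0.70772919  0.01004194]
 [ 0.52250016 -0.51185246 -0.68190956]
 [-0.4774673   0.48695632 -0.73136757]]
{'mtx': array([[354.73766327,   0.        , 316.12304767],
       [  0.        , 354.73766327, 198.09359961],
       [  0.        ,   0.        ,   1.        ]]), 'tool_from_camera': array([[-1.41780526e-03, -3.16199529e-01,  9.48691650e-01,
        -1.42664168e-01],
       [ 9.99998994e-01, -4.78871056e-04,  1.33487528e-03,
        -2.13654102e-04],
       [ 3.22140364e-05,  9.48692589e-01,  3.16199890e-01,
        -8.00048883e-02],
       [ 0.00000000e+00,  0.00000000e+00,  0.00000000e+00,
         1.00000000e+00]])}
```

View pics/top0.png

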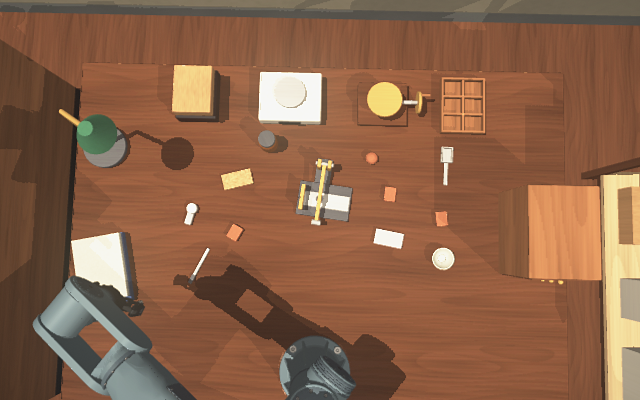

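View pics/scene0.png

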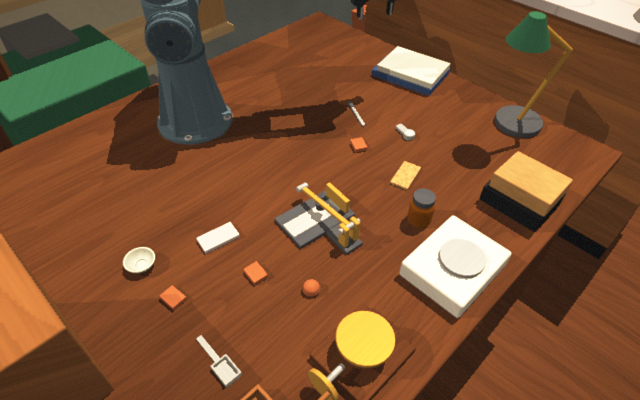

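```bash
cat > h.py <<'E'
import numpy as np, cv2
from bench import ctrl
from scipy.spatial.transform import Rotation as R
def rot(q): return R.from_quat([q[1],q[2],q[3],q[0]])
def pose():
    o=ctrl.get_obs(); return np.array(o['eef_pos']),rot(o['eef_rot']),o
def cam(name):
    """returns pic, depth, K, Rwc(cam->world), camera position"""
    p,r,o=pose()
    c=ctrl.calibration(name)
    pic,d=ctrl.camera(name)
    if name=='wrist':
        T=c['tool_from_camera']; Rc=r.as_matrix()@T[:3,:3]; pc=p+r.as_matrix()@T[:3,3]
    else:
        Rc=c['R'].T; pc=-c['R'].T@c['t']
    return pic,d,c['mtx'],Rc,pc
def ray(uv,K,Rc,pc,z):
    uv=np.atleast_2d(uv).astype(float)
    v=np.c_[(uv[:,0]-K[0,2])/K[0,0],(uv[:,1]-K[1,2])/K[1,1],np.ones(len(uv))]@Rc.T
    s=(z-pc[2])/v[:,2]
    return pc+v*s[:,None]
def cloud(d,K,Rc,pc):
    v,u=np.mgrid[:d.shape[0],:d.shape[1]]
    P=np.stack([(u-K[0,2])/K[0,0]*d,(v-K[1,2])/K[1,1]*d,d],-1)
    return P@Rc.T+pc
def proj(X,K,Rc,pc):
    c=(np.atleast_2d(X)-pc)@Rc
    return np.c_[c[:,0]/c[:,2]*K[0,0]+K[0,2],c[:,1]/c[:,2]*K[1,1]+K[1,2]]
def down(yaw_jaw):
    """tool pointing down with jaw axis (tool y) at angle yaw in world xy"""
    x=np.array([0,0,-1.]);y=np.array([np.cos(yaw_jaw),np.sin(yaw_jaw),0]);z=np.cross(x,y)
    return R.from_matrix(np.c_[x,y,z])
def go(pos,r=None,n=None,claw=1):
    """suggest rows (cm, rad) from current to target"""
    p,r0,o=pose(); r=r or r0
    rv=(r0.inv()*r).as_rotvec(); ang=np.linalg.norm(rv)
    need=int(np.ceil(max(np.linalg.norm(pos-p)/0.060,ang/0.18,1)))
    n=n or need
    print('at',p.round(4),'dist',np.linalg.norm(pos-p).round(4),'ang',ang.round(3),'rows',n)
    step=(pos-p)/n
    out=[]
    for i in range(n):
        ri=r0*R.from_rotvec(rv*i/n)
        s=ri.inv().apply(step)*100
        out.append('%g '%claw+' '.join('%.2f'%a for a in s)+' '+' '.join('%.3f'%a for a in rv/n))
    print('; '.join(out).replace('-0.000','0').replace('-0.00 ','0 '))
E
python3 - <<'E'
from h import *
p,r,o=pose(); print(r.as_matrix().round(3))
pic,d,K,Rc,pc=cam('top')
np.savez('top0.npz',pic=pic,d=d)
C=cloud(d,K,Rc,pc)
for q in ['slab1','sheet','cover','cradle','presser','presser_grip','row_start','jar','scoop','loupe','stone','dish','tweezers']:
    for f in ctrl.find_in(q,'top')[:5]:
        a=f['rect']; u,v=(a[0]+a[2])/2,(a[1]+a[3])/2
        print(q,round(f['confidence'],2),np.round(a,1).tolist(),C[int(v),int(u)].round(3))
E
```

```text
[[-0.001  0.428  0.904]
 [-0.001  0.904 -0.428]
 [-1.    -0.002 -0.   ]]
slab1 0.73 [430.8, 210.2, 448.5, 226.6] [ 0.492 -0.389  0.013]
slab1 0.49 [229.2, 224.3, 242.7, 241.6] [0.432 0.263 0.018]
slab1 0.48 [381.3, 187.0, 392.1, 202.2] [ 0.566 -0.218  0.011]
sheet 0.79 [224.5, 167.2, 252.8, 194.0] [0.6   0.261 0.009]
sheet 0.27 [256.7, 127.5, 279.2, 151.0] [0.722 0.163 0.082]
cover 0.8 [371.6, 229.8, 402.8, 246.1] [ 0.428 -0.223  0.01 ]
cradle 0.83 [294.8, 157.9, 351.3, 223.6] [ 0.574 -0.015  0.011]
presser 0.68 [431.8, 246.2, 453.8, 269.7] [ 0.368 -0.4    0.011]
presser 0.5 [310.0, 164.6, 325.5, 224.4] [0.561 0.004 0.011]
presser 0.26 [292.2, 157.6, 351.7, 226.2] [ 0.565 -0.009  0.062]
presser_grip 0.55 [317.1, 177.1, 322.5, 221.0] [ 0.54  -0.003  0.059]
presser_grip 0.34 [292.9, 155.8, 351.1, 225.4] [ 0.574 -0.012  0.012]
row_start 0.93 [295.3, 158.6, 352.0, 225.6] [ 0.568 -0.015  0.007]
row_start 0.73 [311.8, 164.1, 326.4, 224.8] [ 0.556 -0.003  0.057]
jar 0.56 [258.1, 127.9, 277.5, 154.8] [0.714 0.162 0.09 ]
scoop 0.52 [440.4, 143.5, 452.8, 185.8] [ 0.67  -0.415 -0.   ]
loupe 0.56 [185.1, 202.7, 195.8, 225.3] [0.487 0.411 0.011]
stone 0.46 [362.3, 151.5, 379.2, 164.3] [ 0.682 -0.163  0.03 ]
dish 0.7 [430.8, 247.2, 454.2, 272.1] [ 0.362 -0.4    0.01 ]
tweezers 0.45 [187.4, 248.1, 208.9, 278.3] [0.33  0.38  0.006]
```

Run:
```python
from h import *
go(np.array([0.5,0.0,0.27]),down(1.43))
```

```text
at [0.2458 0.5198 0.2313] dist 0.5799 ang 0.301 rows 10
1 -0.39 -3.61 4.52 -0.030 0.000 0; 1 -0.39 -3.75 4.41 -0.030 0.000 0; 1 -0.39 -3.88 4.29 -0.030 0.000 0; 1 -0.39 -4.01 4.18 -0.030 0.000 0; 1 -0.39 -4.13 4.05 -0.030 0.000 0; 1 -0.39 -4.25 3.93 -0.030 0.000 0; 1 -0.39 -4.37 3.80 -0.030 0.000 0; 1 -0.39 -4.48 3.66 -0.030 0.000 0; 1 -0.39 -4.59 3.53 -0.030 0.000 0; 1 -0.39 -4.69 3.39 -0.030 0.000 0
```

```bash
python3 -m creep '1 -0.4 -3.6 4.5 -0.03 0 0; 1 -0.4 -3.7 4.4 -0.03 0 0; 1 -0.4 -3.9 4.3 -0.03 0 0; 1 -0.4 -4.0 4.2 -0.03 0 0; 1 -0.4 -4.1 4.0 -0.03 0 0; 1 -0.4 -4.2 3.9 -0.03 0 0; 1 -0.4 -4.4 3.8 -0.03 0 0; 1 -0.4 -4.5 3.7 -0.03 0 0; 1 -0.4 -4.6 3.5 -0.03 0 0; 1 -0.4 -4.7 3.4 -0.03 0 0'
python3 - <<'E'
from h import *
go(np.array([0.5,0.0,0.27]),down(1.43))
pic,d,K,Rc,pc=cam('wrist'); cv2.imwrite('pics/w1.png',pic); np.savez('w1.npz',pic=pic,d=d,K=K,Rc=Rc,pc=pc)
for q in ['slab1','cradle','row_start','presser','presser_grip','presser_hinge','presser_foot']:
    for f in ctrl.find_in(q,'wrist')[:3]:
        print(q,round(f['confidence'],2),np.round(f['rect'],1).tolist())
E
```

```text
time_s: 2.05
eef_pos: [0.5094, -0.0102, 0.2746]
eef_rot: [0.708, 0.044, 0.703, -0.043]
wrist_force: [0.3, 0.4, 0.5]
opening: 1.001
at [ 0.5094 -0.0102  0.2746] dist 0.0146 ang 0.019 rows 1
1 0.46 0.89 -1.06 0.017 0.007 -0.003
slab1 0.94 [3.1, 152.7, 17.3, 196.7]
slab1 0.94 [540.2, 21.0, 595.6, 77.4]
slab1 0.57 [129.5, 202.0, 163.4, 237.4]
cradle 0.93 [241.7, 107.6, 387.7, 300.3]
cradle 0.24 [537.8, 22.0, 598.3, 78.4]
row_start 0.8 [239.4, 108.4, 387.3, 298.8]
presser 0.9 [316.8, 111.9, 345.0, 282.0]
presser_grip 0.84 [313.2, 109.0, 340.3, 282.8]
presser_hinge 0.68 [238.0, 110.6, 386.0, 296.7]
presser_foot 0.6 [314.6, 109.2, 341.1, 284.7]
```

View pics/w1.png

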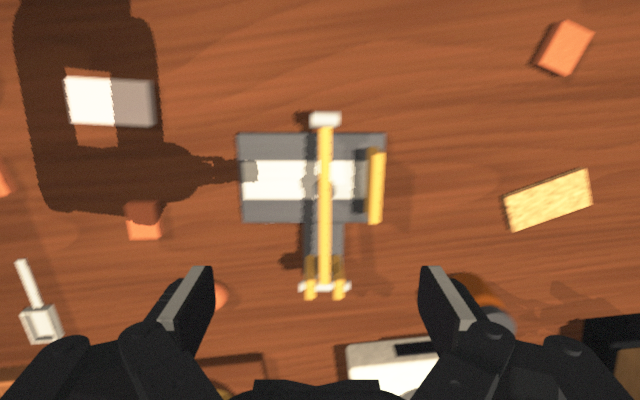

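Run:
```python
import cv2
p=cv2.imread('pics/w1.png')[100:310,225:400]
p=cv2.resize(p,None,fx=2.8,fy=2.8,interpolation=cv2.INTER_CUBIC)
import numpy as np
p=np.clip(p.astype(float)*1.6,0,255).astype(np.uint8)
cv2.imwrite('pics/w1c.png',p)
```

```text
(no output)
```

View pics/w1c.png

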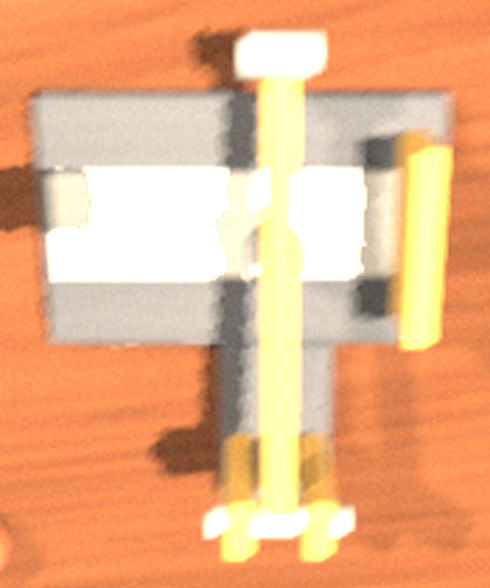

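```bash
cat >> h.py <<'E'
def fit_cradle(P,uv,K,Rc,pc,x0):
    from scipy.optimize import least_squares
    P=np.array(P,float)/1000; uv=np.array(uv,float)
    def W(a): 
        return P@R.from_euler('z',a[2]).as_matrix().T+[a[0],a[1],0]
    f=lambda a:(proj(W(a),K,Rc,pc)-uv).ravel()
    s=least_squares(f,x0,loss='soft_l1')
    return s.x,f(s.x).reshape(-1,2)
E
python3 - <<'E'
from h import *
w=np.load('w1.npz'); K,Rc,pc=w['K'],w['Rc'],w['pc']
P=[(-55,-90,12),(-55,80,12),(55,-90,12),(-40,72,52),(40,72,52),(40,60,52),(-40,60,52),(-23,-90,12),(23,-90,12)]
c=np.array([(36,93),(451,93),(50,343),(452,147),(438,347),(400,346),(408,148),(42,170),(48,282)])
uv=c/2.8+[225,100]-0.18
x,res=fit_cradle(P,uv,K,Rc,pc,[.56,-.01,-.14]); print(x.round(4)); print(res.round(1))
C=R.from_euler('z',x[2]).as_matrix()
for th in (-.12,-.05,0): 
    h=np.array([110-185*np.cos(th),10,65+185*np.sin(th)])/1000
    X=C@h+[x[0],x[1],0]; print(th,X,proj(X,K,Rc,pc))
d=w['d']; Cl=cloud(d,K,Rc,pc)
print('grip depth pts',Cl[119,318:333].round(3)); print(Cl[180,262],Cl[200,375])
# red slabs, sheet, cover
print(ray([[565,47],[145,221],[3,170]],K,Rc,pc,.014).round(3))
E
```

```text
[ 0.5431 -0.0138 -0.1211]
[[-1.1  0. ]
 [ 0.6 -0.4]
 [ 0.6  0.4]
 [-1.   0.5]
 [-0.3 -0.1]
 [ 2.5  0.3]
 [ 3.2  0.2]
 [-1.2  0.2]
 [-0.5 -2.4]]
-0.12 [0.47121777 0.00497963 0.04285324] [[325.68786007 119.09468127]]
-0.05 [0.47012661 0.00511239 0.05575385] [[326.06729886 119.43197319]]
0 [0.46989711 0.00514031 0.065     ] [[326.35238645 120.26995852]]
grip depth pts [[ 0.469 -0.003  0.05 ]
 [ 0.469 -0.002  0.051]
 [ 0.469 -0.001  0.051]
 [ 0.47   0.     0.051]
 [ 0.47   0.001  0.05 ]
 [ 0.47   0.002  0.051]
 [ 0.47   0.003  0.052]
 [ 0.47   0.004  0.052]
 [ 0.47   0.005  0.051]
 [ 0.47   0.006  0.051]
 [ 0.471  0.007  0.051]
 [ 0.471  0.008  0.051]
 [ 0.471  0.009  0.052]
 [ 0.471  0.01   0.052]
 [ 0.471  0.011  0.05 ]]
[ 0.53572367 -0.07748145  0.01216738] [0.56264296 0.04815126 0.05241447]
[[ 0.432  0.263  0.014]
 [ 0.569 -0.228  0.014]
 [ 0.486 -0.374  0.014]]
```

Run:
```python
from h import *
go(np.array([0.471,0.005,0.10]),down(1.45),n=4,claw=.6)
```

```text
at [ 0.5081 -0.0068  0.274 ] dist 0.1783 ang 0.007 rows 4
0.6 4.35 0.17 -0.98 0 0.002 -0.001; 0.6 4.35 0.17 -0.98 0 0.002 -0.001; 0.6 4.35 0.17 -0.97 0 0.002 -0.001; 0.6 4.35 0.18 -0.96 0 0.002 -0.001
```

```bash
python3 -m creep '0.6 4.3 0.2 -1 0 0 0; 0.6 4.3 0.2 -1 0 0 0; 0.6 4.3 0.2 -1 0 0 0; 0.6 4.3 0.2 -1 0 0 0; 0.6 0 0 0 0 0 0'
python3 - <<'E'
from h import *
go(np.array([0.471,0.005,0.022]),down(1.45),n=3,claw=.6)
pic,d,K,Rc,pc=cam('wrist'); cv2.imwrite('pics/w2.png',pic); np.savez('w2.npz',pic=pic,d=d,K=K,Rc=Rc,pc=pc)
E
```

```text
time_s: 3.08
eef_pos: [0.4693, 0.0129, 0.0996]
eef_rot: [0.71, 0.04, 0.702, -0.039]
wrist_force: [0.0, -0.5, 0.5]
opening: 0.603
at [0.4693 0.0129 0.0996] dist 0.078 ang 0.015 rows 3
0.6 2.59 -0.26 0.06 0.003 0.004 -0.001; 0.6 2.59 -0.26 0.07 0.003 0.004 -0.001; 0.6 2.59 -0.26 0.08 0.003 0.004 -0.001
```

View pics/w2.png

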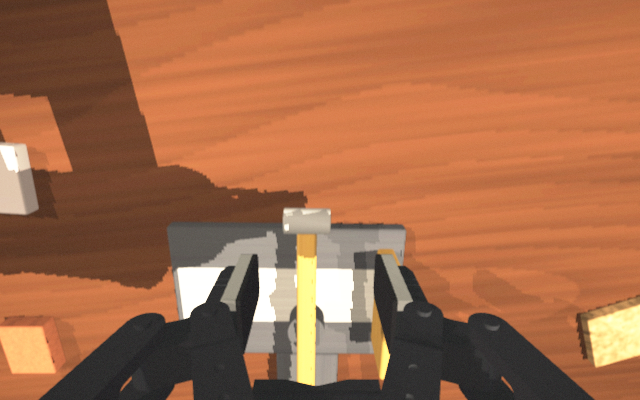

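```bash
python3 -m creep '0.6 2.6 -0.3 0.1 0 0 0; 0.6 2.6 -0.3 0.1 0 0 0; 0.6 2.5 -0.2 0.1 0 0 0; 0.6 0 0 0 0 0 0'
python3 - <<'E'
from h import *
go(np.array([0.471,0.005,0.022]),down(1.45),claw=.6)
pic,d,K,Rc,pc=cam('wrist'); cv2.imwrite('pics/w3.png',pic); np.savez('w3.npz',pic=pic,d=d,K=K,Rc=Rc,pc=pc)
E
```

```text
time_s: 3.62
eef_pos: [0.4865, 0.0031, 0.0342]
eef_rot: [0.719, 0.037, 0.693, -0.039]
wrist_force: [-0.3, -0.4, -0.6]
opening: 0.601
at [0.4865 0.0031 0.0342] dist 0.0198 ang 0.038 rows 1
0.6 1.16 0.02 -1.60 0.013 0.036 0.000
```

View pics/w3.png

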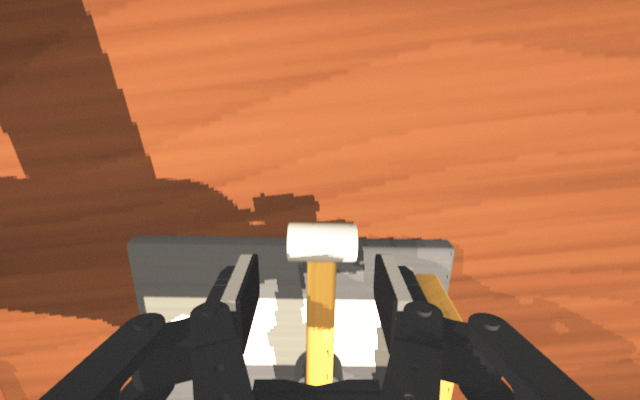

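```bash
python3 -m creep '0.6 0.6 0 -1.2 0.01 0.03 0; 0.6 0.6 0 -0.4 0 0.01 0; 0.6 0 0 0 0 0 0'
python3 - <<'E'
from h import *
go(np.array([0.471,0.005,0.022]),down(1.45),claw=.6)
E
```

```text
time_s: 4.05
eef_pos: [0.4741, 0.0044, 0.0261]
eef_rot: [0.707, 0.041, 0.705, -0.042]
wrist_force: [-0.7, -0.1, -0.2]
opening: 0.604
at [0.4741 0.0044 0.0261] dist 0.0052 ang 0.004 rows 1
0.6 0.41 0.02 -0.32 0.003 0.003 0.001
```

```bash
python3 -m creep '0.6 0.4 0 -0.3 0 0 0; 0.3 0 0 0 0 0 0; 0.1 0 0 0 0 0 0; 0.1 0 0 0 0 0 0; 0.1 0 0 0 0 0 0; 0.1 0 0 0 0 0 0'
python3 - <<'E'
from h import *
p,r,o=pose(); print(o['opening']*85, o['wrist_force'])
pic,d,K,Rc,pc=cam('wrist'); cv2.imwrite('pics/w4.png',pic)
C=R.from_euler('z',-.1211).as_matrix(); t=np.array([.5431,-.0138,0])
print((C.T@(p-t)).round(4))
E
```

```text
time_s: 4.8
eef_pos: [0.4714, 0.007, 0.0227]
eef_rot: [0.707, 0.043, 0.705, -0.041]
wrist_force: [-0.3, 0.7, 1.0]
opening: 0.311
26.468881350097245 [-0.26558386  0.65924892  0.98013696]
[-0.0737  0.012   0.0227]
```

View pics/w4.png

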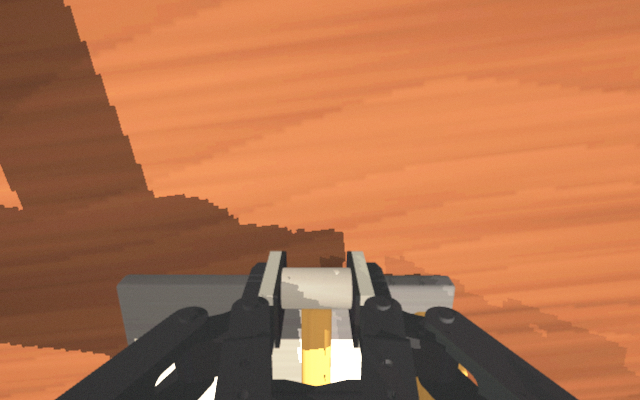

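```bash
cat > arc.py <<'E'
import sys
from h import *
p,r,o=pose()
C=R.from_euler('z',-.1211).as_matrix(); t=np.array([.5431,-.0138,0])
q=C.T@(p-t); g=q+[0,0,.0187]
th=np.arctan2(g[2]-.065,.110-g[0]); print('th',th,'rad',np.hypot(g[2]-.065,.110-g[0]),'y',q[1],'force',o['wrist_force'].round(1),'open',o['opening'])
M=C.T@r.as_matrix(); print('tilt',(down(1.4497).inv()*r).as_rotvec().round(3))
dth=float(sys.argv[1]); n=int(sys.argv[2])
f=lambda a:np.array([.110-.185*np.cos(a),.0118,.0463+.185*np.sin(a)])
cur=q
for i in range(n):
    a=th+dth*(i+1); s=f(a)-cur; cur=f(a)
    s=r.as_matrix().T@C@s*100
    print('0.1 %.1f %.1f %.1f'%tuple(s),end='; ')
E
python3 arc.py 0.13 5
```

```text
th -0.1280452088560621 rad 0.1852527241934564 y 0.012028733017937556 force [-0.3  1.1  0.6] open 0.3153970402980076
tilt [-0.001 -0.003  0.003]
0.1 -2.4 -0.0 -0.1; 0.1 -2.4 0.0 0.2; 0.1 -2.4 0.0 0.5; 0.1 -2.3 0.0 0.8; 0.1 -2.2 0.0 1.1;
```

```bash
python3 -m creep '0.1 -2.4 0 -0.1 0 0 0; 0.1 -2.4 0 0.2 0 0 0; 0.1 -2.4 0 0.5 0 0 0; 0.1 -2.3 0 0.8 0 0 0; 0.1 -2.2 0 1.1 0 0 0'; python3 arc.py 0.13 5
```

```text
time_s: 5.48
eef_pos: [0.4944, 0.0041, 0.1384]
eef_rot: [0.706, 0.044, 0.706, -0.041]
wrist_force: [7.9, -0.4, -9.0]
opening: 0.31
th 0.5211924558657313 rad 0.18506144276357164 y 0.011929033947426637 force [ 7.9 -0.4 -9. ] open 0.3100932505199406
tilt [-0.     0.001  0.005]
0.1 -2.0 -0.0 1.3; 0.1 -1.8 0.0 1.6; 0.1 -1.6 0.0 1.8; 0.1 -1.3 0.0 2.0; 0.1 -1.1 0.0 2.1;
```

Tracking well. Continuing the arc.

```bash
python3 -m creep '0.1 -2.0 0 1.3 0 0 0; 0.1 -1.8 0 1.6 0 0 0; 0.1 -1.6 0 1.8 0 0 0; 0.1 -1.3 0 2.0 0 0 0; 0.1 -1.1 0 2.1 0 0 0'; python3 arc.py 0.12 4
```

```text
time_s: 6.1
eef_pos: [0.5766, -0.0061, 0.2121]
eef_rot: [0.698, 0.045, 0.713, -0.04]
wrist_force: [-3.0, 1.1, -3.2]
opening: 0.309
th 1.1324388953275373 rad 0.1830700480499573 y 0.011684742595507757 force [-3.   1.1 -3.2] open 0.30919804103666
tilt [-0.     0.021  0.006]
0.1 -1.0 0.0 2.0; 0.1 -0.6 0.0 2.1; 0.1 -0.4 0.0 2.2; 0.1 -0.1 -0.0 2.2;
```

```bash
python3 -m creep '0.1 -1.0 0 2.0 0 -0.01 0; 0.1 -0.6 0 2.1 0 -0.01 0; 0.1 -0.4 0 2.2 0 0 0; 0.1 -0.1 0 2.2 0 0 0; 0.1 0 0 0 0 0 0'; python3 arc.py 0.1 1
```

```text
time_s: 6.72
eef_pos: [0.6581, -0.0164, 0.228]
eef_rot: [0.699, 0.045, 0.712, -0.04]
wrist_force: [-1.3, 1.0, 4.0]
opening: 0.314
th 1.5955696743223688 rad 0.18178090766585478 y 0.011342926009678867 force [-1.3  1.   4. ] open 0.3138052023530444
tilt [-0.     0.019  0.006]
0.1 -0.2 0.0 1.8;
```

```bash
python3 -m creep '0.7 0 0 0 0 0 0; 0.7 0 0 0 0 0 0; 0.7 -2 0 0 0 0 0; 0.7 -4 0 0 0 0 0; 1 -4 0 0 0 0 0; 1 0 0 -5 0 0 0; 1 0 0 -5 0 0 0; 1 0 0 -5 0 0 0'
python3 - <<'E'
from h import *
go(np.array([0.42,-.03,.30]),down(1.45))
p,d,K,Rc,pc=cam('scene');cv2.imwrite('pics/s1.png',p[130:300,230:450].repeat(3,0).repeat(3,1))
p,d,K,Rc,pc=cam('wrist');cv2.imwrite('pics/w5.png',p)
np.savez('w5.npz',pic=p,d=d,K=K,Rc=Rc,pc=pc)
E
```

```text
time_s: 7.72
eef_pos: [0.5088, -0.0002, 0.3408]
eef_rot: [0.702, 0.044, 0.709, -0.042]
wrist_force: [1.0, 0.5, 1.3]
opening: 0.999
at [ 5.088e-01 -2.000e-04  3.408e-01] dist 0.1021 ang 0.011 rows 2
1 2.08 -2.03 -4.20 0 -0.005 -0.002; 1 2.06 -2.02 -4.22 0 -0.005 -0.002
```

View pics/s1.png

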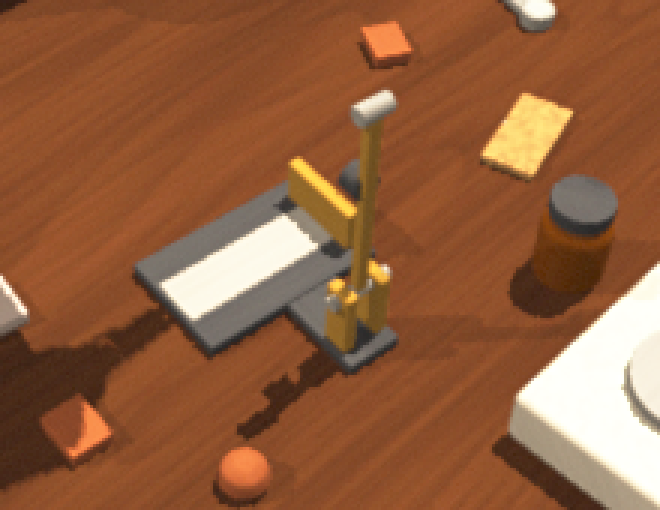

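View pics/w5.png

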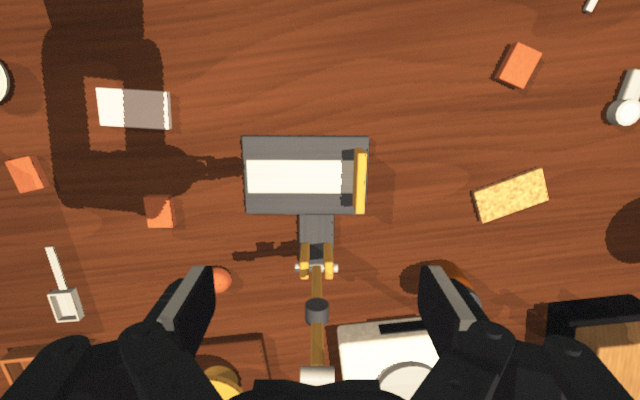

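```bash
cat >> h.py <<'E'
def blobs(pic,kind):
    hsv=cv2.cvtColor(pic,cv2.COLOR_BGR2HSV); h,s,v=[hsv[...,i].astype(int) for i in range(3)]
    b,g,r=[pic[...,i].astype(int) for i in range(3)]
    return hsv
def rectfit(mask,z,K,Rc,pc,minpx=80):
    """minAreaRect in world coordinates at height z of each blob"""
    n,lab,st,ce=cv2.connectedComponentsWithStats(mask.astype(np.uint8))
    out=[]
    for i in range(1,n):
        if st[i,4]<minpx: continue
        cs,_=cv2.findContours((lab==i).astype(np.uint8),cv2.RETR_EXTERNAL,cv2.CHAIN_APPROX_NONE)
        c=max(cs,key=len)[:,0,:]
        W=ray(c,K,Rc,pc,z)[:,:2]
        (cx,cy),(a,b),ang=cv2.minAreaRect((W*1000).astype(np.float32))
        if a<b: a,b=b,a; ang+=90
        ang=np.deg2rad(ang)
        ang=(ang+np.pi/2)%np.pi-np.pi/2
        out.append((np.array([cx,cy])/1000,a,b,ang,st[i].tolist()))
    return out
E
python3 - <<'E'
from h import *
w=np.load('w5.npz'); pic=w['pic']; K,Rc,pc=w['K'],w['Rc'],w['pc']
hsv=cv2.cvtColor(pic,cv2.COLOR_BGR2HSV)
for n,(u,v) in dict(slabA=(518,66),slabAside=(502,82),wood=(420,100),slabB=(160,213),slabC=(25,174),sheet=(510,196),cover=(115,107),coverSh=(150,112),stone=(220,280)).items(): print(n,hsv[v,u],pic[v,u])
print(pose()[2]['q'].round(2))
E
```

```text
slabA [ 11 163 250] [ 90 151 250]
slabAside [  9 157  78] [30 45 78]
wood [ 10 165 159] [ 56  91 159]
slabB [  9 170 229] [ 76 124 229]
slabC [ 10 170 239] [ 80 135 239]
sheet [ 22 121 254] [133 222 254]
cover [ 22  15 255] [240 251 255]
coverSh [ 13  61 171] [130 148 171]
stone [ 12 162 251] [ 92 154 251]
[-0.23 -0.04  1.62  0.    1.57 -1.68]
```

Run:
```python
from h import *
w=np.load('w5.npz'); pic=w['pic']; K,Rc,pc=w['K'],w['Rc'],w['pc']
hsv=cv2.cvtColor(pic,cv2.COLOR_BGR2HSV)
m=(hsv[...,0]<15)&(hsv[...,1]>130)&(hsv[...,2]>200)
for b in rectfit(m,.014,K,Rc,pc): print(b)
go(np.array([0.569,-.228,.16]),down(0))
```

```text
(array([0.43257361, 0.26726871]), 45.36969757080078, 35.72509002685547, np.float64(-0.49713867227170816), [500, 42, 42, 47, 1109])
(array([ 0.49240253, -0.39496674]), 45.375423431396484, 35.53635787963867, np.float64(0.1014886749271211), [5, 156, 39, 37, 857])
(array([ 0.56972589, -0.22941121]), 40.41131591796875, 36.06662368774414, np.float64(-0.12221778874591571), [147, 200, 26, 28, 403])
(array([ 0.68763495, -0.16280502]), 36.0423583984375, 22.448017120361328, np.float64(-0.19440356904084055), [214, 271, 16, 22, 271])
(array([ 0.79701147, -0.53273743]), 71.93574523925781, 34.97132110595703, np.float64(-0.8683238731574172), [0, 358, 33, 27, 157])
at [0.5062 0.0008 0.3407] dist 0.2982 ang 1.45 rows 9
1 1.99 -2.45 1.02 0.161 -0.001 0.001; 1 1.99 -2.25 1.40 0.161 -0.001 0.001; 1 1.99 -2.00 1.74 0.161 -0.001 0.001; 1 1.99 -1.70 2.04 0.161 -0.001 0.001; 1 1.99 -1.35 2.28 0.161 -0.001 0.001; 1 1.99 -0.97 2.46 0.161 -0.001 0.001; 1 2.00 -0.56 2.58 0.161 -0.001 0.001; 1 2.00 -0.14 2.64 0.161 -0.001 0.001; 1 2.00 0.28 2.62 0.161 -0.001 0.001
```

```bash
python3 -m creep '0.7 2 -2.5 1.0 0.16 0 0; 0.7 2 -2.3 1.4 0.16 0 0; 0.7 2 -2 1.7 0.16 0 0; 0.7 2 -1.7 2.0 0.16 0 0; 0.7 2 -1.4 2.3 0.16 0 0; 0.7 2 -1 2.5 0.16 0 0; 0.7 2 -0.6 2.6 0.16 0 0; 0.7 2 -0.1 2.6 0.16 0 0; 0.7 2 0.3 2.6 0.16 0 0; 0.7 0 0 0 0 0 0'
cat > look.py <<'E'
import sys
from h import *
name=sys.argv[1]
pic,d,K,Rc,pc=cam('wrist'); cv2.imwrite(f'pics/{name}.png',pic); np.savez(f'{name}.npz',pic=pic,d=d,K=K,Rc=Rc,pc=pc)
hsv=cv2.cvtColor(pic,cv2.COLOR_BGR2HSV)
m=(hsv[...,0]<15)&(hsv[...,1]>130)&(hsv[...,2]>200)
print('red'); [print(b[0].round(4),round(b[1],1),round(b[2],1),round(b[3],3),b[4]) for b in rectfit(m,.014,K,Rc,pc,200)]
p,r,o=pose(); print(p.round(4),(down(0).inv()*r).as_rotvec().round(3),o['opening'])
E
python3 look.py w6
```

```text
time_s: 9.07
eef_pos: [0.5749, -0.242, 0.1734]
eef_rot: [0.496, 0.511, 0.485, -0.507]
wrist_force: [-0.5, 0.2, -0.5]
opening: 0.698
red
[ 0.3618 -0.185 ] 174.8 14.6 1.518 [20, 0, 50, 219, 1828]
[ 0.4287 -0.2096] 219.6 113.7 1.538 [57, 0, 159, 262, 18455]
[ 0.5701 -0.218 ] 226.2 164.6 1.559 [203, 0, 203, 267, 39294]
[ 0.665  -0.1326] 50.0 4.1 1.559 [417, 0, 9, 71, 266]
[ 0.6742 -0.1273] 38.8 4.2 -1.57 [430, 0, 8, 56, 218]
[ 0.6887 -0.1242] 32.5 19.3 -1.557 [439, 0, 26, 47, 944]
[ 0.7045 -0.1284] 39.3 10.3 -1.554 [465, 0, 17, 56, 583]
[ 0.7395 -0.2501] 280.5 165.8 1.568 [402, 0, 181, 311, 32933]
[ 0.3813 -0.1575] 104.0 8.2 1.566 [47, 11, 39, 138, 943]
[ 0.823  -0.1561] 64.4 7.0 -1.565 [603, 16, 27, 87, 460]
[ 0.3735 -0.1619] 76.0 3.5 1.564 [43, 38, 28, 100, 284]
[ 0.8409 -0.1629] 25.8 10.8 1.359 [623, 51, 17, 34, 264]
[ 0.802  -0.2535] 52.7 5.4 1.554 [558, 149, 16, 58, 272]
[ 0.8218 -0.2583] 44.7 25.9 1.534 [568, 158, 31, 49, 717]
[ 0.8643 -0.4327] 43.6 33.0 1.564 [574, 322, 40, 36, 377]
[ 0.2709 -0.4258] 90.4 21.9 -1.45 [0, 324, 43, 70, 922]
[ 0.2871 -0.4228] 67.1 8.8 -1.557 [28, 329, 25, 53, 394]
[ 0.2989 -0.4218] 51.4 9.5 1.561 [43, 334, 19, 41, 322]
[ 0.9212 -0.5054] 26.2 22.7 0.003 [616, 383, 24, 17, 299]
[ 0.5754 -0.2413  0.1746] [ 0.034 -0.007  0.017] 0.6975508012462714
```

View pics/w6.png

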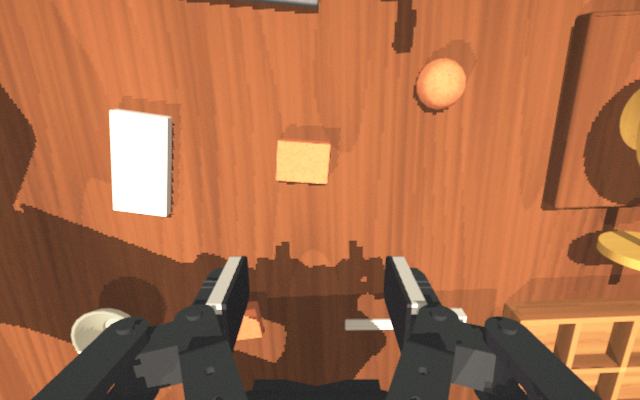

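```bash
cat >> h.py <<'E'
def seedfit(pic,uv,z,K,Rc,pc,tol=25,show=None):
    m=np.zeros((pic.shape[0]+2,pic.shape[1]+2),np.uint8)
    im=cv2.medianBlur(pic,3)
    cv2.floodFill(im.copy(),m,tuple(int(a) for a in uv),0,(tol,)*3,(tol,)*3,cv2.FLOODFILL_FIXED_RANGE|cv2.FLOODFILL_MASK_ONLY|(255<<8)|8)
    mm=cv2.morphologyEx(m[1:-1,1:-1],cv2.MORPH_CLOSE,np.ones((5,5),np.uint8))
    return rectfit(mm>0,z,K,Rc,pc,30)
def pr(bs):
    for b in bs: print(b[0].round(4),'%.1f x %.1f'%(b[1],b[2]),'yaw %.3f'%b[3],b[4])
E
cat > look.py <<'E'
import sys
from h import *
name=sys.argv[1]
p,r,o=pose(); print(p.round(4),(down(0).inv()*r).as_rotvec().round(3),o['opening'].__round__(3),'F',o['wrist_force'].round(1),o['time_s'])
pic,d,K,Rc,pc=cam('wrist'); cv2.imwrite(f'pics/{name}.png',pic); np.savez(f'{name}.npz',pic=pic,d=d,K=K,Rc=Rc,pc=pc)
E
python3 - <<'E'
from h import *
w=np.load('w6.npz'); pic=w['pic']; K,Rc,pc=w['K'],w['Rc'],w['pc']
print(pic[161,303],pic[150,200])
for t in (25,40,60): pr(seedfit(pic,(303,161),.014,K,Rc,pc,t))
pr(seedfit(pic,(141,165),.012,K,Rc,pc,40))
E
```

```text
[142 225 255] [ 79 125 212]
[ 0.5671 -0.2293] 44.2 x 34.2 yaw -0.111 [277, 141, 53, 42, 1964]
[ 0.5672 -0.2293] 44.5 x 34.6 yaw -0.109 [276, 141, 54, 42, 2008]
[ 0.5673 -0.2294] 45.2 x 35.6 yaw -0.110 [276, 141, 54, 43, 2078]
[ 0.4253 -0.2266] 90.0 x 47.7 yaw 1.390 [109, 110, 59, 107, 5640]
```

Run:
```python
from h import *
go(np.array([0.568,-.229,.04]),down(-.11),n=4,claw=.7)
```

```text
at [ 0.5754 -0.2413  0.1746] dist 0.1353 ang 0.078 rows 4
0.7 3.36 -0.25 -0.32 0.019 0.001 -0.004; 0.7 3.36 -0.24 -0.31 0.019 0.001 -0.004; 0.7 3.36 -0.24 -0.30 0.019 0.001 -0.004; 0.7 3.36 -0.23 -0.29 0.019 0.001 -0.004
```

```bash
python3 -m creep '0.7 3.4 -0.2 -0.3 0.02 0 0; 0.7 3.4 -0.2 -0.3 0.02 0 0; 0.7 3.4 -0.2 -0.3 0.02 0 0; 0.7 3.3 -0.2 -0.3 0.02 0 0; 0.7 0 0 0 0 0 0'; python3 look.py w7
python3 - <<'E'
from h import *
go(np.array([0.568,-.229,.002]),down(-.11),n=2,claw=.7)
E
```

```text
time_s: 9.75
eef_pos: [0.577, -0.2286, 0.0466]
eef_rot: [0.485, 0.529, 0.463, -0.52]
wrist_force: [0.9, 0.0, -0.1]
opening: 0.703
[ 0.577  -0.2286  0.0466] [ 0.101 -0.012  0.03 ] 0.703 F [ 0.9  0.  -0.1] 9.75
at [ 0.5785 -0.2296  0.0487] dist 0.0479 ang 0.038 rows 2
0.7 2.32 -0.61 -0.01 0.005 0.006 -0.017; 0.7 2.33 -0.57 0.01 0.005 0.006 -0.017
```

View pics/w7.png

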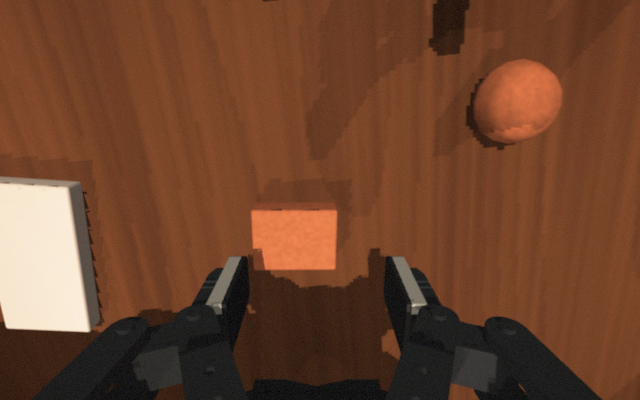

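```bash
python3 -m creep '0.7 2.0 -0.7 0 0 0.01 -0.02; 0.7 1.6 -0.5 0 0 0 -0.02; 0.7 0 0 0 0 0 0'
python3 - <<'E'
from h import *
go(np.array([0.568,-.229,.001]),down(-.11),n=1,claw=.7)
E
```

```text
time_s: 10.18
eef_pos: [0.5697, -0.2303, 0.0148]
eef_rot: [-0.475, -0.522, -0.474, 0.526]
wrist_force: [0.0, 0.2, 0.5]
opening: 0.696
at [ 0.5697 -0.2303  0.0148] dist 0.014 ang 0.013 rows 1
0.7 1.38 -0.18 -0.12 0.012 0.005 0.002
```

```bash
python3 -m creep '0.7 0.8 -0.2 -0.1 0.01 0 0; 0.7 0.6 0 0 0 0 0; 0.7 0 0 0 0 0 0; 0.4 0 0 0 0 0 0; 0.2 0 0 0 0 0 0; 0.2 0 0 0 0 0 0; 0.2 0 0 0 0 0 0'; python3 look.py w8
```

```text
time_s: 11.05
eef_pos: [0.5687, -0.2299, 0.0015]
eef_rot: [-0.474, -0.525, -0.47, 0.528]
wrist_force: [-0.2, -1.0, -1.0]
opening: 0.521
[ 0.5687 -0.2299  0.0015] [ 0.109 -0.006 -0.   ] 0.521 F [-0.2 -1.  -1. ] 11.05
```

View pics/w8.png

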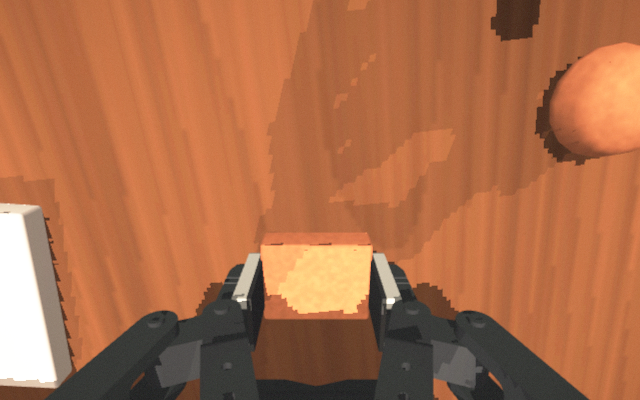

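```bash
cat > cr.py <<'E'
import sys
from h import *
T0=np.array([.5432,-.0120,0]); YAW=-.121; C0=R.from_euler('z',YAW).as_matrix()
def cpos(x,y,z): return C0@np.array([x,y,z])/1000+T0
if __name__=='__main__':
    x,y,z,n,claw=map(float,sys.argv[1:6])
    p,r,o=pose(); q=C0.T@(p-T0)*1000
    print('cradle',q.round(1),'rot',(down(YAW).inv()*r).as_rotvec().round(3),'F cradle',(C0.T@o['wrist_force']).round(1),'open',o['opening'].__round__(3),'t',o['time_s'])
    go(cpos(x,y,z),down(YAW),n=int(n) or None,claw=claw)
E
python3 -m creep '0.2 -3 0 0 0 0 0; 0.2 -5 0 0 0 0 0; 0.2 0 0 0 0 0 0'; python3 cr.py 0 25 70 0 .2
```

```text
time_s: 11.48
eef_pos: [0.5681, -0.229, 0.0824]
eef_rot: [-0.473, -0.525, -0.471, 0.528]
wrist_force: [0.3, -0.8, -0.1]
opening: 0.518
cradle [  50.9 -212.5   82.4] rot [-0.012 -0.005 -0.002] F cradle [ 0.4 -0.7 -0.1] open 0.518 t 11.475
at [ 0.5681 -0.229   0.0824] dist 0.2432 ang 0.013 rows 5
0.2 0.23 -0.96 -4.76 0.002 0.001 0.000; 0.2 0.23 -0.97 -4.76 0.002 0.001 0.000; 0.2 0.23 -0.98 -4.76 0.002 0.001 0.000; 0.2 0.24 -1.00 -4.75 0.002 0.001 0.000; 0.2 0.24 -1.01 -4.75 0.002 0.001 0.000
```

```bash
python3 -m creep '0.2 0.2 -1 -4.8 0 0 0; 0.2 0.2 -1 -4.8 0 0 0; 0.2 0.2 -1 -4.8 0 0 0; 0.2 0.2 -1 -4.8 0 0 0; 0.2 0.2 -1 -4 0 0 0; 0.2 0 0 0 0 0 0'; python3 cr.py 0 25 20 2 .2; python3 look.py w9
```

```text
time_s: 12.22
eef_pos: [0.5395, 0.0135, 0.0658]
eef_rot: [-0.47, -0.524, -0.472, 0.53]
wrist_force: [-0.7, -0.6, -0.7]
opening: 0.514
cradle [-6.7 24.8 65.8] rot [-0.009 -0.005 -0.007] F cradle [-0.7 -0.7 -0.7] open 0.514 t 12.225
at [0.5395 0.0135 0.0658] dist 0.0463 ang 0.013 rows 2
0.2 2.29 0.35 -0.02 0.004 0.002 0.004; 0.2 2.29 0.34 -0.01 0.004 0.002 0.004
[0.5395 0.0135 0.0658] [ 0.112 -0.004 -0.008] 0.514 F [-0.7 -0.6 -0.7] 12.225
```

View pics/w9.png

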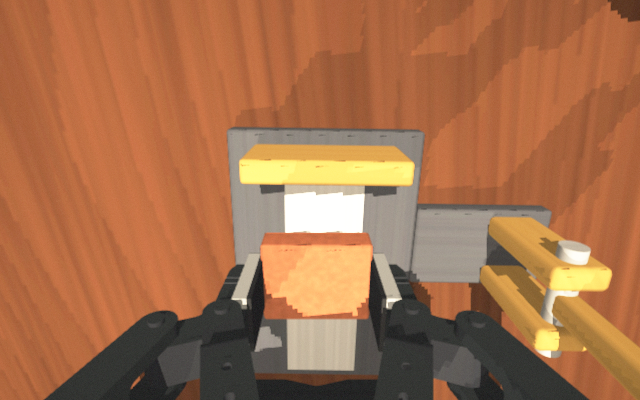

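```bash
python3 -m creep '0.2 2.3 0.4 0 0 0 0; 0.2 2.3 0.4 0 0 0 0; 0.2 0 0 0 0 0 0'; python3 cr.py 0 30 15 1 .2
```

```text
time_s: 12.65
eef_pos: [0.5485, 0.0079, 0.0183]
eef_rot: [-0.47, -0.525, -0.471, 0.531]
wrist_force: [0.0, 0.4, 0.3]
opening: 0.519
cradle [ 2.9 20.4 18.3] rot [-0.006 -0.006 -0.006] F cradle [-0.   0.4  0.3] open 0.519 t 12.65
at [0.5485 0.0079 0.0183] dist 0.0106 ang 0.011 rows 1
0.2 0.33 -0.28 -0.96 0.006 0.006 0.006
```

```bash
python3 -m creep '0.2 0.3 -0.3 -0.9 0 0 0; 0.2 0.1 0 -0.6 0.01 0 0; 0.2 0 0 0 0 0 0'; python3 cr.py 0 42 14 1 .2
```

```text
time_s: 13.02
eef_pos: [0.5482, 0.0227, 0.0157]
eef_rot: [-0.468, -0.528, -0.467, 0.534]
wrist_force: [0.8, 0.2, -0.4]
opening: 0.519
cradle [ 0.8 35.1 15.7] rot [ 0.007 -0.006 -0.004] F cradle [ 0.7  0.2 -0.4] open 0.519 t 13.025
at [0.5482 0.0227 0.0157] dist 0.0071 ang 0.01 rows 1
0.2 0.16 -0.08 -0.69 -0.007 0.006 0.004
```

```bash
python3 -m creep '0.2 0.1 -0.1 -0.5 -0.005 0 0; 0.2 0 0 -0.3 0 0 0; 0.2 0 0 0 0 0 0'; python3 cr.py 0 45 14 1 .2;  python3 -m creep '0.2 0 0 -0.4 0 0 0; 0.2 0 0 0 0 0 0'; python3 cr.py 0 45 14 1 .2; python3 look.py w10
```

```text
time_s: 13.4
eef_pos: [0.5483, 0.0293, 0.0153]
eef_rot: [-0.47, -0.526, -0.467, 0.533]
wrist_force: [0.2, -1.1, -0.9]
opening: 0.519
cradle [ 0.1 41.6 15.3] rot [-0.    -0.01  -0.003] F cradle [ 0.3 -1.1 -0.9] open 0.519 t 13.4
at [0.5483 0.0293 0.0153] dist 0.0036 ang 0.011 rows 1
0.2 0.12 -0.01 -0.34 0.000 0.010 0.003
time_s: 13.65
eef_pos: [0.5483, 0.0289, 0.0155]
eef_rot: [-0.472, -0.523, -0.466, 0.535]
wrist_force: [0.1, 0.3, -0.4]
opening: 0.522
cradle [ 0.1 41.2 15.5] rot [-0.001 -0.018 -0.004] F cradle [ 0.1  0.3 -0.4] open 0.522 t 13.65
at [0.5483 0.0289 0.0155] dist 0.0041 ang 0.018 rows 1
0.2 0.14 -0.01 -0.38 0.001 0.018 0.004
[0.5483 0.0289 0.0155] [ 0.12  -0.018 -0.005] 0.522 F [ 0.1  0.3 -0.4] 13.65
```

View pics/w10.png

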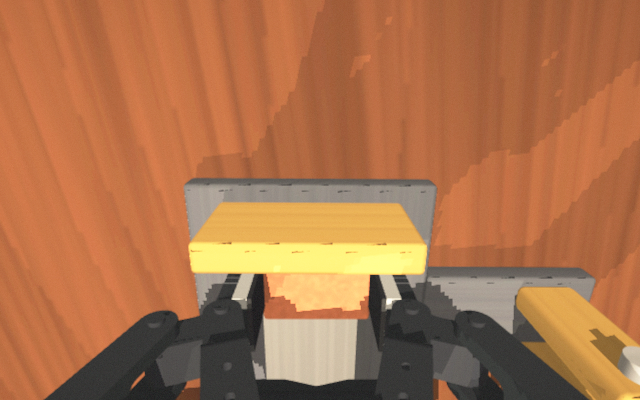

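```bash
python3 -m creep '0.2 0.1 0 -0.5 0 0.018 0'; python3 cr.py 0 45 14 1 .2;  python3 -m creep '0.2 0 0 -0.6 0 0 0'; python3 cr.py 0 45 14 1 .2
```

```text
time_s: 13.82
eef_pos: [0.5486, 0.0298, 0.0151]
eef_rot: [-0.47, -0.525, -0.469, 0.532]
wrist_force: [-13.1, -36.4, 12.8]
opening: 0.518
cradle [ 0.3 42.1 15.1] rot [-0.003 -0.007 -0.005] F cradle [ -8.6 -37.7  12.8] open 0.518 t 13.825
at [0.5486 0.0298 0.0151] dist 0.0031 ang 0.009 rows 1
0.2 0.11 -0.03 -0.29 0.003 0.007 0.005
time_s: 13.95
eef_pos: [0.5485, 0.0297, 0.0155]
eef_rot: [-0.472, -0.522, -0.468, 0.534]
wrist_force: [-7.6, -35.7, 0.5]
opening: 0.516
cradle [ 0.3 42.  15.5] rot [-0.004 -0.017 -0.006] F cradle [ -3.2 -36.4   0.5] open 0.516 t 13.95
at [0.5485 0.0297 0.0155] dist 0.0034 ang 0.019 rows 1
0.2 0.15 -0.02 -0.30 0.004 0.017 0.006
```

```bash
python3 -m creep '0.2 0.3 0 -0.1 0 0.018 0; 0.2 0.2 0 -0.1 0 0.01 0; 0.2 0 0 0 0 0 0'; python3 cr.py 0 42 14 1 .2
```

```text
time_s: 14.32
eef_pos: [0.5493, 0.0293, 0.0135]
eef_rot: [0.466, 0.529, 0.474, -0.527]
wrist_force: [0.1, -1.5, -1.4]
opening: 0.519
cradle [ 1.1 41.7 13.5] rot [-0.004  0.009 -0.006] F cradle [ 0.3 -1.5 -1.4] open 0.519 t 14.325
at [0.5493 0.0293 0.0135] dist 0.0012 ang 0.012 rows 1
0.2 -0.05 -0.11 -0.03 0.004 -0.009 0.006
```

```bash
python3 -m creep '0.75 0 0 0 0 0 0; 0.75 0 0 0 0 0 0; 0.75 0 0 0 0 0 0; 0.75 -3 0 0 0 0 0; 0.75 -4 0 1 0 0 0; 0.75 -4 0 3 0 0 0; 0.75 0 0 0 0 0 0'; python3 look.py w11
python3 - <<'E'
from h import *
from cr import *
w=np.load('w11.npz')
go(np.array([.492,-.395,.16]),down(.08),claw=.7)
E
```

```text
time_s: 15.2
eef_pos: [0.545, -0.01, 0.125]
eef_rot: [0.466, 0.529, 0.475, -0.526]
wrist_force: [0.2, 0.4, -0.2]
opening: 0.748
[ 0.545 -0.01   0.125] [ 0.115  0.012 -0.006] 0.748 F [ 0.2  0.4 -0.2] 15.2
at [ 0.5436 -0.0087  0.123 ] dist 0.3914 ang 0.195 rows 7
0.7 -0.60 -0.11 5.56 -0.028 -0.002 0.001; 0.7 -0.59 -0.26 5.56 -0.028 -0.002 0.001; 0.7 -0.58 -0.42 5.55 -0.028 -0.002 0.001; 0.7 -0.57 -0.57 5.53 -0.028 -0.002 0.001; 0.7 -0.56 -0.72 5.52 -0.028 -0.002 0.001; 0.7 -0.55 -0.87 5.50 -0.028 -0.002 0.001; 0.7 -0.54 -1.02 5.47 -0.028 -0.002 0.001
```

View pics/w11.png

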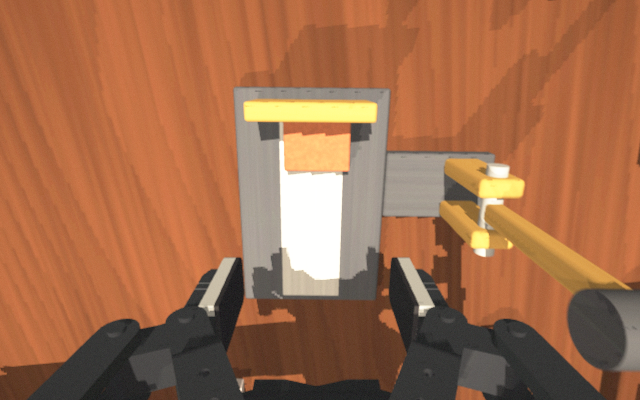

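Run:
```python
import cv2,numpy as np
p=cv2.imread('pics/w11.png')[75:310,225:400]
p=cv2.resize(p,None,fx=2.5,fy=2.5,interpolation=cv2.INTER_CUBIC)
cv2.imwrite('pics/w11c.png',np.clip(p*1.3,0,255).astype(np.uint8))
```

```text
(no output)
```

View pics/w11c.png

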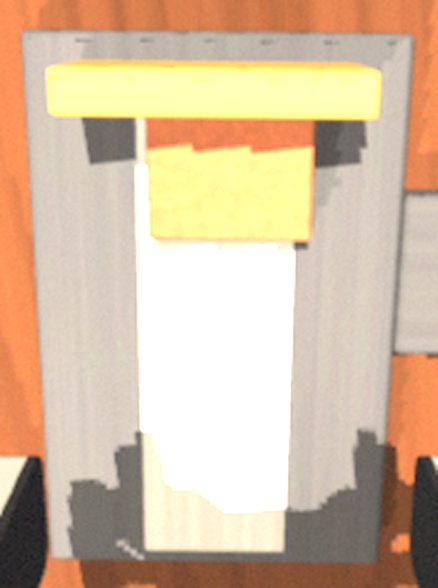

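Run:
```python
from h import *
w=np.load('w11.npz'); K,Rc,pc=w['K'],w['Rc'],w['pc']
P=[(-55,-90,12),(55,-90,12),(-55,80,12),(55,80,12),(-23,-90,12),(23,-90,12),(-40,60,52),(40,60,52),(-40,72,52),(40,72,52)]
c=np.array([(53,557),(377,558),(24,32),(413,36),(143,551),(284,551),(49,117),(380,118),(47,67),(380,67)])
uv=c/2.5+[225,75]-.2
x,res=fit_cradle(P,uv,K,Rc,pc,[.543,-.012,-.12]); print(x.round(4)); print(res.round(1).tolist())
S=ray(np.array([(148.5,241),(310,243)])/2.5+[225,75]-.2,K,Rc,pc,.026)
C=R.from_euler('z',x[2]).as_matrix()
print('slab -y corners in cradle',((S-[x[0],x[1],0])@C*1000).round(1))
```

```text
[ 0.5415 -0.0118 -0.1228]
[[-1.1, 1.8], [1.0, 2.6], [-2.5, -1.6], [1.3, -1.8], [1.2, 4.5], [-0.2, 5.1], [-0.8, -0.3], [0.2, 0.5], [-1.1, -1.0], [1.4, 0.1]]
slab -y corners in cradle [[-18.7  23.4  26. ]
 [ 26.6  23.2  26. ]]
```

```bash
sed -i 's/T0=np.array(\[.5432,-.0120,0\])/T0=np.array([.5410,-.0120,0])/' cr.py
python3 -m creep '0.7 -0.6 -0.1 5.5 -0.03 0 0; 0.7 -0.6 -0.3 5.5 -0.03 0 0; 0.7 -0.6 -0.4 5.5 -0.03 0 0; 0.7 -0.6 -0.6 5.5 -0.03 0 0; 0.7 -0.6 -0.7 5.5 -0.03 0 0; 0.7 -0.5 -0.9 5.5 -0.03 0 0; 0.7 -0.5 -1 5.0 -0.03 0 0; 0.7 0 0 0 0 0 0'; python3 look.py w12
```

```text
time_s: 16.25
eef_pos: [0.492, -0.3893, 0.1425]
eef_rot: [0.514, 0.473, 0.54, -0.469]
wrist_force: [-0.5, 1.2, -0.2]
opening: 0.703
[ 0.492  -0.3893  0.1425] [-0.111  0.03  -0.022] 0.703 F [-0.5  1.2 -0.2] 16.25
```

View pics/w12.png

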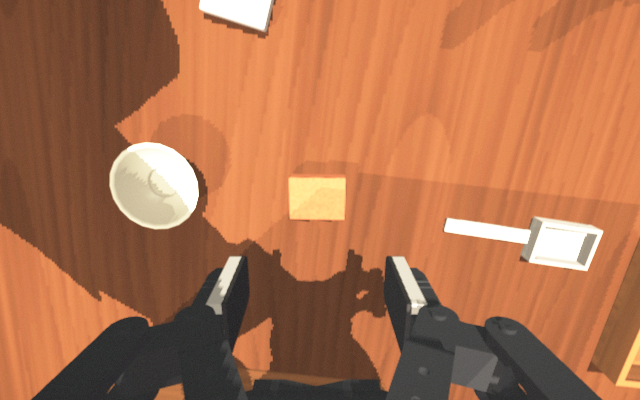

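Run:
```python
from h import *
w=np.load('w12.npz'); pic=w['pic']; K,Rc,pc=w['K'],w['Rc'],w['pc']
for t in (30,50): b=seedfit(pic,(317,202),.014,K,Rc,pc,t); pr(b)
b=max(b,key=lambda b:b[4][4])
go(np.r_[b[0],.03],down(b[3]),n=4,claw=.7)
```

```text
[ 0.4916 -0.3951] 44.6 x 34.6 yaw 0.095 [289, 177, 57, 43, 2292]
[ 0.4916 -0.3951] 45.7 x 35.3 yaw 0.116 [288, 177, 58, 43, 2396]
at [ 0.492  -0.3869  0.1419] dist 0.1122 ang 0.04 rows 4
0.7 2.79 0.02 0.30 -0.001 -0.008 0.005; 0.7 2.79 0.01 0.27 -0.001 -0.008 0.005; 0.7 2.79 -0.01 0.25 -0.001 -0.008 0.005; 0.7 2.79 -0.02 0.22 -0.001 -0.008 0.005
```

```bash
python3 -m creep '0.7 2.8 0 0.3 0 -0.01 0.005; 0.7 2.8 0 0.3 0 -0.01 0.005; 0.7 2.8 0 0.2 0 -0.01 0.005; 0.7 2.5 0 0.2 0 -0.01 0.005; 0.7 0 0 0 0 0 0';  python3 - <<'E'
from h import *
go(np.array([.4916,-.3951,.001]),down(.10),n=2,claw=.7)
E
```

```text
time_s: 16.92
eef_pos: [0.4919, -0.3815, 0.0232]
eef_rot: [0.526, 0.469, 0.532, -0.47]
wrist_force: [0.7, 0.2, 0.1]
opening: 0.702
at [ 0.4919 -0.3815  0.0232] dist 0.0261 ang 0.02 rows 2
0.7 1.11 -0.09 0.68 0.009 -0.003 0.003; 0.7 1.11 -0.09 0.68 0.009 -0.003 0.003
```

```bash
python3 -m creep '0.7 0.6 -0.1 0.8 0.01 0 0; 0.7 0.8 -0.1 0.6 0.01 0 0; 0.7 0 0 0 0 0 0';  python3 - <<'E'
from h import *
go(np.array([.4916,-.3951,.001]),down(.10),n=1,claw=.7)
E
```

```text
time_s: 17.3
eef_pos: [0.4932, -0.3957, 0.0102]
eef_rot: [0.522, 0.474, 0.526, -0.475]
wrist_force: [0.1, -0.2, -0.1]
opening: 0.704
at [ 0.4932 -0.3957  0.0102] dist 0.0093 ang 0.006 rows 1
0.7 0.92 -0.15 -0.07 -0.001 -0.004 0.005
```

```bash
python3 -m creep '0.7 0.9 -0.1 0 0 0 0; 0.7 0.1 0 0 0 0 0; 0.4 0 0 0 0 0 0; 0.2 0 0 0 0 0 0; 0.2 0 0 0 0 0 0; 0.2 0 0 0 0 0 0'; python3 look.py w13
```

```text
time_s: 18.05
eef_pos: [0.4926, -0.3968, 0.0012]
eef_rot: [0.523, 0.474, 0.525, -0.475]
wrist_force: [0.1, 0.3, -1.0]
opening: 0.518
[ 0.4926 -0.3968  0.0012] [-0.099  0.001 -0.003] 0.518 F [ 0.1  0.3 -1. ] 18.05
```

View pics/w13.png

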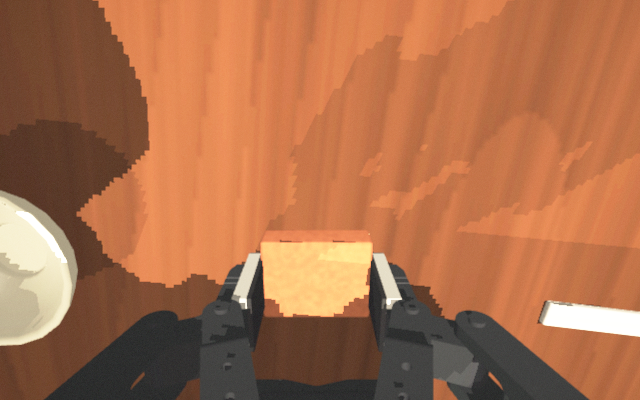

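```bash
python3 -m creep '0.2 -3 0 0 0 0 0; 0.2 -4.5 0 0 0 0 0; 0.2 0 0 0 0 0 0'; python3 cr.py 1 -15 60 8 .2
```

```text
time_s: 18.48
eef_pos: [0.4924, -0.3963, 0.077]
eef_rot: [0.522, 0.474, 0.526, -0.475]
wrist_force: [1.2, -0.2, -0.8]
opening: 0.518
cradle [  -1.9 -387.3   77. ] rot [-0.22   0.003 -0.005] F cradle [ 1.2 -0.  -0.8] open 0.518 t 18.475
at [ 0.4924 -0.3963  0.077 ] dist 0.3727 ang 0.22 rows 8
0.2 0.22 1.05 -4.53 0.027 0 0.001; 0.2 0.22 0.93 -4.56 0.027 0 0.001; 0.2 0.22 0.80 -4.58 0.027 0 0.001; 0.2 0.22 0.67 -4.60 0.027 0 0.001; 0.2 0.22 0.55 -4.62 0.027 0 0.001; 0.2 0.22 0.42 -4.64 0.027 0 0.001; 0.2 0.22 0.29 -4.64 0.027 0 0.001; 0.2 0.21 0.16 -4.65 0.027 0 0.001
```

```bash
python3 -m creep '0.2 0.1 1 -4.5 0.03 0 0; 0.2 0.1 0.9 -4.5 0.03 0 0; 0.2 0.1 0.8 -4.6 0.03 0 0; 0.2 0.1 0.7 -4.6 0.03 0 0; 0.2 0.1 0.5 -4.6 0.03 0 0; 0.2 0.1 0.4 -4.6 0.03 0 0; 0.2 0.1 0.3 -4.6 0.03 0 0; 0.2 0.1 0.2 -4 0.01 0 0; 0.2 0 0 0 0 0 0'; python3 cr.py 1 -12 25 2 .2
```

```text
time_s: 19.6
eef_pos: [0.5397, -0.024, 0.0623]
eef_rot: [-0.461, -0.53, -0.471, 0.534]
wrist_force: [-0.7, -0.2, -1.4]
opening: 0.524
cradle [  0.2 -12.1  62.3] rot [ 0.01   0.005 -0.014] F cradle [-0.7 -0.3 -1.4] open 0.524 t 19.6
at [ 0.5397 -0.024   0.0623] dist 0.0373 ang 0.018 rows 2
0.2 1.86 0.07 0.01 -0.005 -0.003 0.007; 0.2 1.86 0.05 0.00 -0.005 -0.003 0.007
```

```bash
python3 -m creep '0.2 2.2 0.1 0.2 -0.005 0 0.007; 0.2 1.9 0.1 0.2 -0.005 0 0.007; 0.2 0.5 0 0 0 0 0; 0.2 0 0 0 0 0 0'; python3 cr.py 1 0 14.5 1 .2; python3 look.py w14
```

```text
time_s: 20.1
eef_pos: [0.5396, -0.0295, 0.0135]
eef_rot: [0.467, 0.53, 0.47, -0.529]
wrist_force: [-0.9, 0.4, -0.6]
opening: 0.519
cradle [  0.7 -17.6  13.5] rot [-0.     0.004 -0.002] F cradle [-0.9  0.2 -0.6] open 0.519 t 20.1
at [ 0.5396 -0.0295  0.0135] dist 0.0176 ang 0.005 rows 1
0.2 -0.09 0.03 -1.76 0.000 -0.004 0.002
[ 0.5396 -0.0295  0.0135] [ 0.121  0.005 -0.002] 0.519 F [-0.9  0.4 -0.6] 20.1
```

View pics/w14.png

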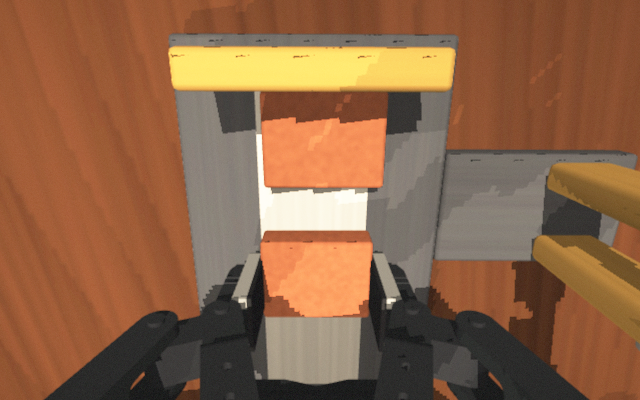

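```bash
python3 -m creep '0.2 -0.1 0.1 -0.9 0 0 0; 0.2 0 0.1 -0.7 0 0 0; 0.2 0 0 0 0 0 0'; python3 cr.py 2 6 14.5 1 .2
```

```text
time_s: 20.52
eef_pos: [0.5454, -0.0132, 0.0167]
eef_rot: [0.468, 0.531, 0.469, -0.528]
wrist_force: [-0.5, -0.1, 0.0]
opening: 0.519
cradle [ 4.5 -0.7 16.7] rot [0.    0.004 0.002] F cradle [-0.5 -0.2  0. ] open 0.519 t 20.525
at [ 0.5454 -0.0132  0.0167] dist 0.0075 ang 0.004 rows 1
0.2 0.22 -0.25 -0.67 0 -0.004 -0.002
```

```bash
python3 -m creep '0.2 0.2 -0.2 -0.5 0 0 0; 0.2 0.1 0 -0.4 0 0 0'; python3 cr.py 2 6 14 1 .2; python3 -m creep '0.2 0 0 -0.4 0 0 0';  python3 cr.py 2 6 14 1 .2
```

```text
time_s: 20.78
eef_pos: [0.5444, -0.0071, 0.0147]
eef_rot: [-0.471, -0.529, -0.468, 0.529]
wrist_force: [-11.9, -28.0, 11.2]
opening: 0.517
cradle [ 2.8  5.3 14.7] rot [-0.002 -0.003  0.002] F cradle [ -8.4 -29.3  11.2] open 0.517 t 20.775
at [ 0.5444 -0.0071  0.0147] dist 0.0013 ang 0.004 rows 1
0.2 0.07 -0.08 -0.07 0.002 0.003 -0.002
time_s: 20.9
eef_pos: [0.5444, -0.0071, 0.0151]
eef_rot: [-0.472, -0.526, -0.467, 0.531]
wrist_force: [-5.2, -23.1, 1.2]
opening: 0.518
cradle [ 2.8  5.2 15.1] rot [-0.003 -0.01   0.001] F cradle [ -2.4 -23.6   1.2] open 0.518 t 20.9
at [ 0.5444 -0.0071  0.0151] dist 0.0016 ang 0.01 rows 1
0.2 0.11 -0.08 -0.08 0.003 0.010 -0.001
```

Contact at y≈5.2 (expected 6). Lower, release, look.

```bash
python3 -m creep '0.2 0.2 0 -0.1 0 0.01 0; 0.2 0.1 0 -0.1 0 0 0; 0.2 0 0 0 0 0 0'; python3 cr.py 2 6 14 1 .2; python3 -m creep '0.75 0 0 0 0 0 0; 0.75 0 0 0 0 0 0; 0.75 0 0 0 0 0 0; 0.75 -3 0 0 0 0 0; 0.75 -5 0 0 0 0 0; 0.75 -5 0 0 0 0 0; 0.75 0 0 0 0 0 0'; python3 look.py w15
```

```text
time_s: 21.28
eef_pos: [0.5445, -0.0075, 0.0131]
eef_rot: [-0.471, -0.528, -0.468, 0.529]
wrist_force: [0.2, -0.5, -0.1]
opening: 0.517
cradle [ 2.9  4.9 13.1] rot [-0.003 -0.003  0.001] F cradle [ 0.3 -0.4 -0.1] open 0.517 t 21.275
at [ 0.5445 -0.0075  0.0131] dist 0.0017 ang 0.004 rows 1
0.2 -0.09 -0.09 -0.11 0.003 0.003 -0.001
time_s: 22.15
eef_pos: [0.5436, -0.005, 0.1453]
eef_rot: [-0.47, -0.528, -0.47, 0.529]
wrist_force: [0.3, -0.5, -0.1]
opening: 0.749
[ 0.5436 -0.005   0.1453] [ 0.117 -0.001 -0.001] 0.749 F [ 0.3 -0.5 -0.1] 22.15
```

View pics/w15.png

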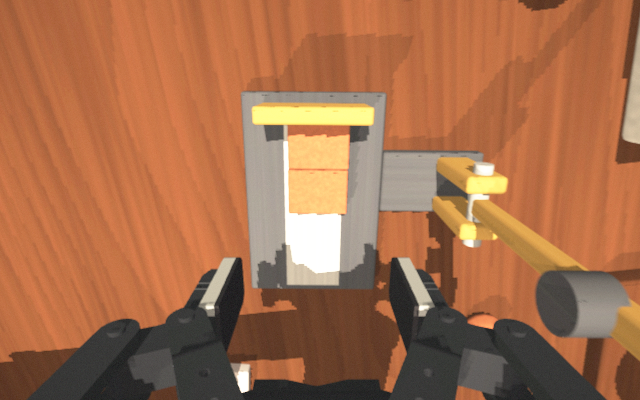

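Run:
```python
from h import *
go(np.array([.432,.267,.15]),down(-.49),claw=.7)
```

```text
at [ 0.5419 -0.0047  0.1429] dist 0.2931 ang 0.373 rows 5
0.7 -0.13 -2.82 -5.14 0.075 0.000 0.001; 0.7 -0.13 -3.19 -4.91 0.075 0.000 0.001; 0.7 -0.13 -3.55 -4.66 0.075 0.000 0.001; 0.7 -0.14 -3.89 -4.39 0.075 0.000 0.001; 0.7 -0.14 -4.20 -4.08 0.075 0.000 0.001
```

```bash
python3 -m creep '0.7 -0.1 -2.8 -5.1 0.075 0 0; 0.7 -0.1 -3.2 -4.9 0.075 0 0; 0.7 -0.1 -3.6 -4.7 0.075 0 0; 0.7 -0.1 -3.9 -4.4 0.075 0 0; 0.7 -0.1 -4 -3.8 0.075 0 0; 0.7 0 0 0 0 0 0'; python3 look.py w16
```

```text
time_s: 22.95
eef_pos: [0.425, 0.2705, 0.1389]
eef_rot: [-0.355, -0.603, -0.361, 0.616]
wrist_force: [-0.5, -0.1, -0.8]
opening: 0.703
[0.425  0.2705 0.1389] [ 0.508 -0.007 -0.019] 0.703 F [-0.5 -0.1 -0.8] 22.95
```

View pics/w16.png

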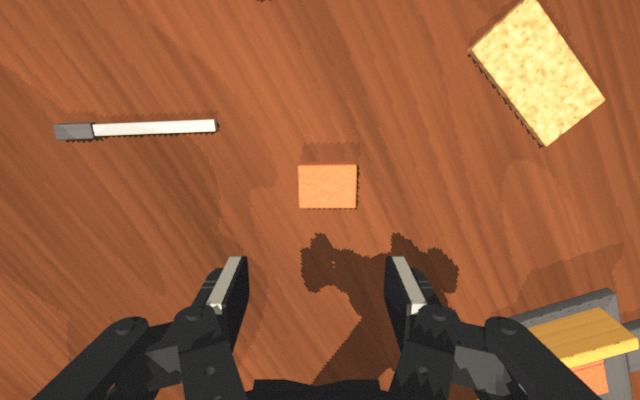

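Run:
```python
from h import *
w=np.load('w16.npz'); pic=w['pic']; K,Rc,pc=w['K'],w['Rc'],w['pc']
for t in (30,50): b=seedfit(pic,(327,187),.014,K,Rc,pc,t); pr(b)
b=max(b,key=lambda b:b[4][4])
pr(seedfit(pic,(540,75),.009,K,Rc,pc,60))
go(np.array([.4322,.2670,.03]),down(-.497),n=4,claw=.7)
```

```text
[0.4318 0.2675] 44.4 x 34.4 yaw -0.503 [298, 165, 58, 43, 2383]
[0.4319 0.2675] 44.9 x 34.5 yaw -0.503 [298, 165, 58, 43, 2453]
[0.6047 0.2664] 96.4 x 50.0 yaw -1.310 [473, 0, 131, 146, 9843]
at [0.4257 0.2689 0.1387] dist 0.1089 ang 0.024 rows 4
0.7 2.71 0.21 -0.07 -0.003 0.003 0.004; 0.7 2.72 0.20 -0.06 -0.003 0.003 0.004; 0.7 2.72 0.19 -0.05 -0.003 0.003 0.004; 0.7 2.72 0.18 -0.04 -0.003 0.003 0.004
```

```bash
python3 -m creep '0.7 2.7 0.2 0 0 0 0; 0.7 2.7 0.2 0 0 0 0.01; 0.7 2.7 0.2 0 0 0 0; 0.7 2.7 0.2 0 0 0 0; 0.7 0 0 0 0 0 0';  python3 - <<'E'
from h import *
go(np.array([.4320,.2673,.001]),down(-.50),n=2,claw=.7)
E
```

```text
time_s: 23.62
eef_pos: [0.4308, 0.2575, 0.0231]
eef_rot: [-0.358, -0.603, -0.357, 0.618]
wrist_force: [-0.1, 0.1, 0.4]
opening: 0.7
at [0.4308 0.2575 0.0231] dist 0.0242 ang 0.024 rows 2
0.7 1.10 -0.18 -0.48 -0.006 0.009 0.005; 0.7 1.10 -0.18 -0.47 -0.006 0.009 0.005
```

```bash
python3 -m creep '0.7 0.5 -0.2 -0.6 0 0.01 0.005; 0.7 0.9 -0.2 -0.4 -0.01 0.01 0.005; 0.7 0 0 0 0 0 0';  python3 - <<'E'
from h import *
go(np.array([.4320,.2673,.001]),down(-.50),n=1,claw=.7)
E
```

```text
time_s: 24.0
eef_pos: [0.4339, 0.268, 0.0097]
eef_rot: [0.36, 0.61, 0.36, -0.607]
wrist_force: [-0.8, -0.2, 0.1]
opening: 0.698
at [0.4339 0.268  0.0097] dist 0.0089 ang 0.005 rows 1
0.7 0.86 -0.13 0.16 -0.002 -0.004 -0.002
```

```bash
python3 -m creep '0.7 0.9 -0.1 0.1 0 0 0; 0.7 0 0 0 0 0 0; 0.4 0 0 0 0 0 0; 0.2 0 0 0 0 0 0; 0.2 0 0 0 0 0 0; 0.2 0 0 0 0 0 0'; python3 look.py w17; python3 -m creep '0.2 -3 0 0 0 0 0; 0.2 -5 0 0 0 0 0; 0.2 -1 0 0 0 0 0'; python3 cr.py 2 -55 90 7 .2
```

```text
time_s: 24.75
eef_pos: [0.4335, 0.2684, 0.0017]
eef_rot: [0.361, 0.611, 0.36, -0.606]
wrist_force: [0.5, 0.1, -1.3]
opening: 0.521
[0.4335 0.2684 0.0017] [0.501 0.005 0.006] 0.521 F [ 0.5  0.1 -1.3] 24.75
time_s: 25.18
eef_pos: [0.4315, 0.2674, 0.0923]
eef_rot: [0.36, 0.61, 0.361, -0.607]
wrist_force: [0.1, 0.4, -1.0]
opening: 0.518
cradle [-142.4  264.2   92.3] rot [0.38  0.003 0.002] F cradle [ 0.1  0.4 -1. ] open 0.518 t 25.175
at [0.4315 0.2674 0.0923] dist 0.3503 ang 0.38 rows 7
0.2 0.03 3.61 3.47 -0.054 0 0; 0.2 0.03 3.41 3.66 -0.054 0 0; 0.2 0.03 3.21 3.84 -0.054 0 0; 0.2 0.03 3.00 4.01 -0.054 0 0; 0.2 0.03 2.78 4.16 -0.054 0 0; 0.2 0.03 2.55 4.31 -0.054 0 0; 0.2 0.03 2.31 4.44 -0.054 0 0
```

View pics/w17.png

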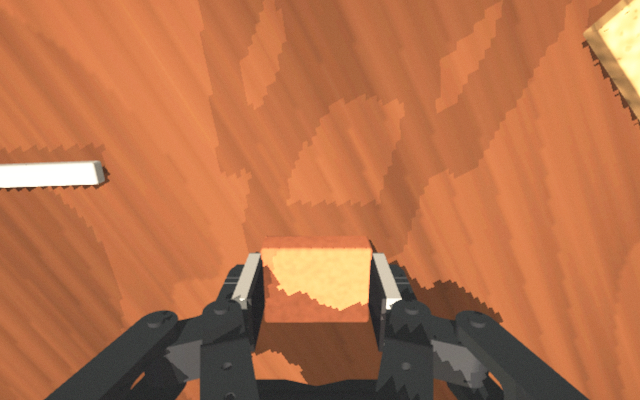

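```bash
python3 -m creep '0.2 0 3.6 3.5 -0.054 0 0; 0.2 0 3.4 3.7 -0.054 0 0; 0.2 0 3.2 3.8 -0.054 0 0; 0.2 0 3 4 -0.054 0 0; 0.2 0 2.8 4.2 -0.054 0 0; 0.2 0 2.6 4.3 -0.054 0 0; 0.2 0 2.3 4.4 -0.05 0 0; 0.2 0 0 0 0 0 0'; python3 cr.py 2 -55 25 2 .2
```

```text
time_s: 26.18
eef_pos: [0.5383, -0.0755, 0.0862]
eef_rot: [0.47, 0.528, 0.473, -0.527]
wrist_force: [0.1, 0.3, -0.4]
opening: 0.518
cradle [  4.9 -63.4  86.2] rot [-0.009  0.004 -0.002] F cradle [ 0.   0.3 -0.4] open 0.518 t 26.175
at [ 0.5383 -0.0755  0.0862] dist 0.0619 ang 0.01 rows 2
0.2 3.06 -0.14 -0.41 0.005 -0.002 0.001; 0.2 3.06 -0.14 -0.41 0.005 -0.002 0.001
```

```bash
python3 -m creep '0.2 3 -0.2 0 0 0 0; 0.2 3 -0.2 -0.2 0 0 0; 0.2 0.7 0 0 0 0 0; 0.2 0 0 0 0 0 0'; python3 cr.py 2 -40 15 1 .2
```

```text
time_s: 26.68
eef_pos: [0.5317, -0.0703, 0.0154]
eef_rot: [0.468, 0.528, 0.474, -0.528]
wrist_force: [0.4, 0.0, 0.9]
opening: 0.521
cradle [ -2.2 -59.   15.4] rot [-0.007  0.006 -0.007] F cradle [0.4 0.  0.9] open 0.521 t 26.675
at [ 0.5317 -0.0703  0.0154] dist 0.0195 ang 0.012 rows 1
0.2 0.05 0.43 -1.90 0.007 -0.006 0.007
```

```bash
python3 -m creep '0.2 0 0.3 -1 0.007 0 0; 0.2 0 0.2 -0.9 0 0 0; 0.2 0 0 -0.4 0 0 0; 0.2 0 0 0 0 0 0'; python3 cr.py 2 -30 14.5 1 .2
```

```text
time_s: 27.18
eef_pos: [0.5423, -0.046, 0.0186]
eef_rot: [0.467, 0.53, 0.471, -0.528]
wrist_force: [-0.0, 0.6, 0.5]
opening: 0.523
cradle [  5.4 -33.6  18.6] rot [-0.001  0.005 -0.002] F cradle [-0.1  0.6  0.5] open 0.523 t 27.175
at [ 0.5423 -0.046   0.0186] dist 0.0064 ang 0.006 rows 1
0.2 0.41 -0.34 -0.36 0.001 -0.005 0.002
```

```bash
python3 -m creep '0.2 0.4 -0.3 0 0 0 0; 0.2 0 -0.1 -0.3 0 0 0; 0.2 0 0 -0.5 0 0 0'; python3 cr.py 2 -30 14.5 1 .2;  python3 -m creep '0.2 0 0 -0.5 0 0 0'; python3 cr.py 2 -30 14.5 1 .2
```

```text
time_s: 27.55
eef_pos: [0.5389, -0.0397, 0.0146]
eef_rot: [-0.469, -0.529, -0.47, 0.529]
wrist_force: [-5.3, -23.0, 0.4]
opening: 0.525
cradle [  1.2 -27.8  14.6] rot [-0.002  0.001 -0.002] F cradle [ -2.4 -23.5   0.4] open 0.525 t 27.55
at [ 0.5389 -0.0397  0.0146] dist 0.0024 ang 0.003 rows 1
0.2 0.01 0.08 0.22 0.002 -0.001 0.002
time_s: 27.68
eef_pos: [0.539, -0.0397, 0.0149]
eef_rot: [-0.471, -0.526, -0.469, 0.531]
wrist_force: [-7.7, -31.9, 0.9]
opening: 0.521
cradle [  1.4 -27.7  14.9] rot [-0.004 -0.007 -0.002] F cradle [ -3.8 -32.6   0.9] open 0.521 t 27.675
at [ 0.539  -0.0397  0.0149] dist 0.0024 ang 0.009 rows 1
0.2 0.04 0.06 0.23 0.004 0.007 0.002
```

```bash
python3 -m creep '0.2 0.2 0 -0.1 0 0.01 0; 0.2 0.1 0 -0.1 0 0 0; 0.2 0 0 0 0 0 0'; python3 cr.py 2 -30 14 1 .2; python3 -m creep '0.75 0 0 0 0 0 0; 0.75 0 0 0 0 0 0; 0.75 0 0 0 0 0 0; 0.75 -3 0 0 0 0 0; 0.75 -5 0 0 0 0 0; 0.75 -5 0 0 0 0 0; 0.75 0 0 0 0 0 0'; python3 look.py w18;  python3 - <<'E'
import cv2,numpy as np
p=cv2.imread('pics/w18.png')[60:310,225:420]
p=cv2.resize(p,None,fx=2.4,fy=2.4,interpolation=cv2.INTER_CUBIC)
cv2.imwrite('pics/w18c.png',np.clip(p*1.3,0,255).astype(np.uint8))
E
```

```text
time_s: 28.05
eef_pos: [0.5394, -0.0403, 0.0138]
eef_rot: [-0.469, -0.528, -0.47, 0.529]
wrist_force: [-0.1, -0.1, 0.5]
opening: 0.516
cradle [  1.8 -28.3  13.8] rot [-0.002 -0.    -0.002] F cradle [-0.1 -0.1  0.5] open 0.516 t 28.05
at [ 0.5394 -0.0403  0.0138] dist 0.0017 ang 0.003 rows 1
0.2 -0.02 0.02 0.17 0.002 0.000 0.002
time_s: 28.92
eef_pos: [0.5391, -0.0395, 0.1462]
eef_rot: [-0.468, -0.528, -0.471, 0.53]
wrist_force: [0.1, 0.2, 0.2]
opening: 0.746
[ 0.5391 -0.0395  0.1462] [ 0.119  0.001 -0.004] 0.746 F [0.1 0.2 0.2] 28.925
```

View pics/w18c.png

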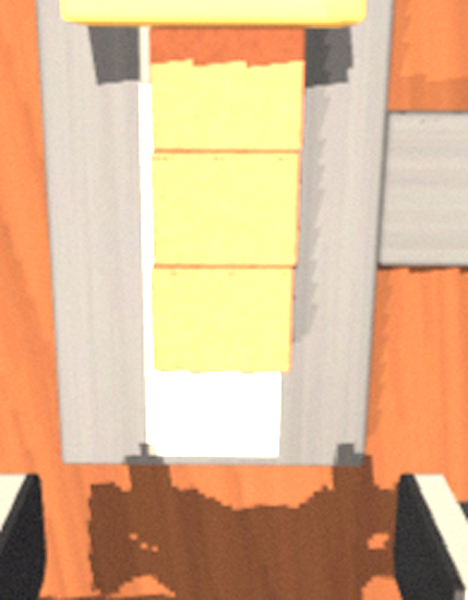

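Run:
```python
from h import *
from cr import *
w=np.load('w18.npz'); K,Rc,pc=w['K'],w['Rc'],w['pc']
c=np.array([(153,370),(290,371),(153,266),(297,266),(152,151),(301,150)])
S=ray(c/2.4+[225,60]-.2,K,Rc,pc,.026)
print(((S-T0)@C0*1000).round(1))
```

```text
[[-19.6 -47.3  26. ]
 [ 25.7 -47.5  26. ]
 [-18.8 -12.   26. ]
 [ 26.9 -11.9  26. ]
 [-18.3  23.8  26. ]
 [ 27.   24.3  26. ]]
```

Run:
```python
from h import *
go(np.array([.600,.262,.16]),down(.26),claw=.8)
```

```text
at [ 0.5374 -0.0391  0.1438] dist 0.3079 ang 0.379 rows 6
0.8 -0.27 0.44 -5.11 -0.063 -0.001 0.001; 0.8 -0.27 0.76 -5.07 -0.063 -0.001 0.001; 0.8 -0.27 1.08 -5.01 -0.063 -0.001 0.001; 0.8 -0.27 1.39 -4.93 -0.063 -0.001 0.001; 0.8 -0.27 1.70 -4.83 -0.063 -0.001 0.001; 0.8 -0.27 2.00 -4.72 -0.063 -0.001 0.001
```

```bash
python3 -m creep '0.8 -0.3 0.3 -5.1 -0.06 0 0; 0.8 -0.3 0.7 -5.1 -0.06 0 0; 0.8 -0.3 1.1 -5 -0.06 0 0; 0.8 -0.3 1.4 -5 -0.06 0 0; 0.8 -0.3 1.7 -4.8 -0.07 0 0; 0.8 -0.3 2.0 -4.4 -0.07 0 0; 0.8 0 0 0 0 0 0'; python3 look.py w19
```

```text
time_s: 29.85
eef_pos: [0.5945, 0.2671, 0.1471]
eef_rot: [0.555, 0.422, 0.571, -0.434]
wrist_force: [0.2, -0.6, -0.8]
opening: 0.8
[0.5945 0.2671 0.1471] [-0.27   0.004 -0.028] 0.8 F [ 0.2 -0.6 -0.8] 29.85
```

View pics/w19.png

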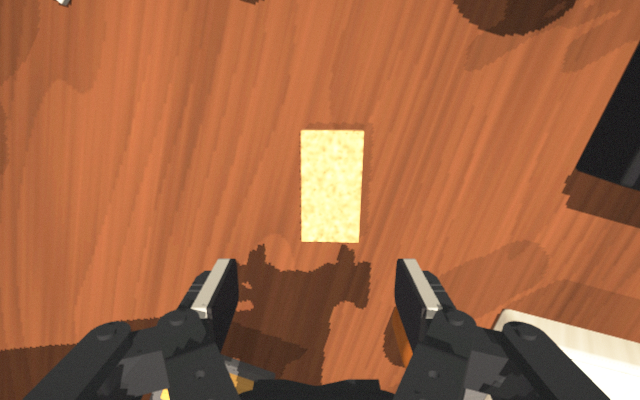

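Run:
```python
from h import *
w=np.load('w19.npz'); pic=w['pic']; K,Rc,pc=w['K'],w['Rc'],w['pc']
for t in (50,80): b=seedfit(pic,(332,186),.009,K,Rc,pc,t); pr(b)
b=max(b,key=lambda b:b[4][4])
go(np.r_[b[0],.03],down(b[3]+np.pi/2),n=4,claw=.75)
```

```text
[0.6048 0.2664] 96.1 x 49.7 yaw -1.314 [301, 130, 63, 113, 6783]
[0.6046 0.2662] 96.2 x 50.1 yaw -1.305 [300, 130, 64, 113, 6820]
at [0.594  0.2653 0.1465] dist 0.117 ang 0.03 rows 4
0.75 2.90 0.35 0.07 0.001 -0.002 0.007; 0.75 2.91 0.32 0.06 0.001 -0.002 0.007; 0.75 2.91 0.30 0.06 0.001 -0.002 0.007; 0.75 2.91 0.28 0.05 0.001 -0.002 0.007
```

```bash
python3 -m creep '0.75 2.9 0.3 0 0 0 0.007; 0.75 2.9 0.3 0 0 0 0.007; 0.75 2.9 0.3 0 0 0 0.007; 0.75 2.5 0.3 0 0 0 0.007; 0.75 0 0 0 0 0 0';  python3 - <<'E'
from h import *
go(np.array([.6047,.2663,-.001]),down(.262),n=2,claw=.75)
E
```

```text
time_s: 30.52
eef_pos: [0.5986, 0.261, 0.0243]
eef_rot: [0.556, 0.429, 0.565, -0.433]
wrist_force: [0.2, 0.4, 0.5]
opening: 0.751
at [0.5986 0.261  0.0243] dist 0.0266 ang 0.014 rows 2
0.75 1.26 0.38 -0.17 -0.001 -0.003 0.006; 0.75 1.26 0.37 -0.17 -0.001 -0.003 0.006
```

```bash
python3 -m creep '0.75 0.7 0.4 -0.2 0 0 0.006; 0.75 0.9 0.4 -0.2 0 0 0.006; 0.75 0 0 0 0 0 0';  python3 - <<'E'
from h import *
go(np.array([.6047,.2663,-.002]),down(.262),n=2,claw=.75)
E
```

```text
time_s: 30.9
eef_pos: [0.6067, 0.2662, 0.0091]
eef_rot: [0.559, 0.434, 0.561, -0.43]
wrist_force: [-0.7, -0.4, -0.3]
opening: 0.752
at [0.6067 0.2662 0.0091] dist 0.0112 ang 0.008 rows 2
0.75 0.55 -0.10 -0.03 -0.002 -0.003 -0.001; 0.75 0.55 -0.09 -0.03 -0.002 -0.003 -0.001
```

```bash
python3 -m creep '0.75 0.6 -0.1 0 0 0 0; 0.75 0.5 -0.1 0 0 0 0; 0.75 0 0 0 0 0 0; 0.5 0 0 0 0 0 0; 0.3 0 0 0 0 0 0; 0.3 0 0 0 0 0 0; 0.3 0 0 0 0 0 0'; python3 look.py w20
```

```text
time_s: 31.78
eef_pos: [0.6058, 0.2664, -0.0005]
eef_rot: [0.56, 0.434, 0.561, -0.429]
wrist_force: [0.2, 1.3, -0.2]
opening: 0.559
[ 6.058e-01  2.664e-01 -5.000e-04] [-0.258  0.006  0.005] 0.559 F [ 0.2  1.3 -0.2] 31.775
```

View pics/w20.png

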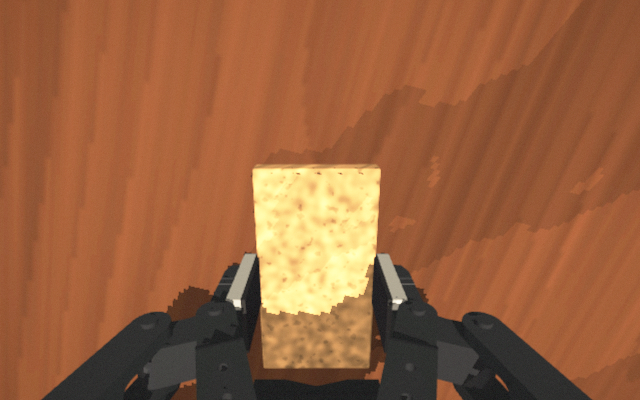

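```bash
python3 -m creep '0.3 -3 0 0 0 0 0; 0.3 -5 0 0 0 0 0; 0.3 -3 0 0 0 0 0; 0.3 0 0 0 0 0 0'; python3 cr.py 1.5 0 100 6 .3
```

```text
time_s: 32.33
eef_pos: [0.6042, 0.2653, 0.1106]
eef_rot: [0.559, 0.433, 0.561, -0.43]
wrist_force: [0.1, 0.2, -0.3]
opening: 0.56
cradle [ 29.3 282.9 110.6] rot [-0.379  0.006  0.001] F cradle [ 0.1  0.2 -0.3] open 0.56 t 32.325
at [0.6042 0.2653 0.1106] dist 0.2845 ang 0.379 rows 6
0.3 0.15 -2.18 4.21 0.063 -0.001 0; 0.3 0.15 -1.91 4.34 0.063 -0.001 0; 0.3 0.16 -1.63 4.45 0.063 -0.001 0; 0.3 0.16 -1.34 4.54 0.063 -0.001 0; 0.3 0.17 -1.05 4.62 0.063 -0.001 0; 0.3 0.17 -0.76 4.68 0.063 -0.001 0
```

```bash
python3 -m creep '0.3 0 -2.2 4.2 0.063 0 0; 0.3 0 -1.9 4.3 0.063 0 0; 0.3 0 -1.6 4.4 0.063 0 0; 0.3 0 -1.3 4.5 0.063 0 0; 0.3 0 -1 4.6 0.063 0 0; 0.3 0 -0.8 4 0.06 0 0; 0.3 0 0 0 0 0 0'; python3 cr.py 1.5 0 45 3 .3; python3 look.py w21
```

```text
time_s: 33.2
eef_pos: [0.5349, -0.0103, 0.0987]
eef_rot: [-0.463, -0.529, -0.472, 0.532]
wrist_force: [0.9, -0.4, 0.7]
opening: 0.566
cradle [-6.3  0.9 98.7] rot [ 0.006  0.006 -0.012] F cradle [ 1.  -0.3  0.7] open 0.566 t 33.2
at [ 0.5349 -0.0103  0.0987] dist 0.0543 ang 0.015 rows 3
0.3 1.79 0.28 0.04 -0.002 -0.002 0.004; 0.3 1.79 0.27 0.04 -0.002 -0.002 0.004; 0.3 1.79 0.27 0.03 -0.002 -0.002 0.004
[ 0.5349 -0.0103  0.0987] [ 0.127  0.006 -0.012] 0.566 F [ 0.9 -0.4  0.7] 33.2
```

View pics/w21.png

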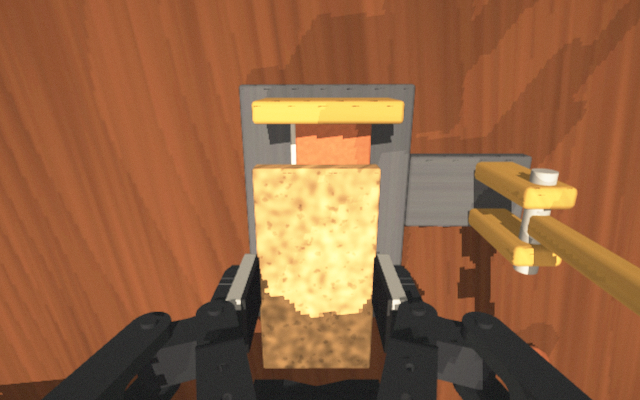

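```bash
python3 -m creep '0.3 1.8 0.3 0 0 0 0.004; 0.3 1.8 0.3 0 0 0 0.004; 0.3 1.6 0.2 0 0 0 0.004; 0.3 0 0 0 0 0 0'; python3 cr.py 2 8 28 1 .3
```

```text
time_s: 33.75
eef_pos: [0.5419, -0.0058, 0.0424]
eef_rot: [0.466, 0.531, 0.472, -0.528]
wrist_force: [-1.2, -0.1, -0.5]
opening: 0.562
cradle [ 0.2  6.3 42.4] rot [-0.     0.008 -0.003] F cradle [-1.2 -0.2 -0.5] open 0.562 t 33.75
at [ 0.5419 -0.0058  0.0424] dist 0.0146 ang 0.008 rows 1
0.3 1.44 0.19 -0.16 0.000 -0.008 0.003
```

```bash
python3 -m creep '0.3 0.7 0.2 -0.2 0 -0.005 0.003; 0.3 0.6 0 -0.2 0 0 0; 0.3 0 0 0 0 0 0'; python3 cr.py 2 10 26.5 1 .3
```

```text
time_s: 34.12
eef_pos: [0.5454, -0.0011, 0.0294]
eef_rot: [0.469, 0.53, 0.469, -0.528]
wrist_force: [-0.5, -0.1, 0.8]
opening: 0.563
cradle [ 3.  11.3 29.4] rot [-0.001  0.002  0.001] F cradle [-0.4 -0.1  0.8] open 0.563 t 34.125
at [ 0.5454 -0.0011  0.0294] dist 0.0033 ang 0.003 rows 1
0.3 0.29 -0.10 0.13 0.001 -0.002 -0.001
```

```bash
python3 -m creep '0.3 0.2 -0.1 0.1 0 0 0; 0.3 0.2 0 0 0 0 0; 0.3 0 0 0 0 0 0'; python3 cr.py 2 10 26.5 1 .3
```

```text
time_s: 34.5
eef_pos: [0.5446, -0.0022, 0.0258]
eef_rot: [0.469, 0.53, 0.469, -0.528]
wrist_force: [-0.1, 0.2, 0.5]
opening: 0.561
cradle [ 2.4 10.1 25.8] rot [-0.001  0.002  0.003] F cradle [-0.1  0.2  0.5] open 0.561 t 34.5
at [ 0.5446 -0.0022  0.0258] dist 0.0008 ang 0.004 rows 1
0.3 -0.07 -0.04 0.01 0.001 -0.002 -0.003
```

Sheet is down at y≈10. Release and check.

```bash
python3 -m creep '0.8 0 0 0 0 0 0; 0.8 0 0 0 0 0 0; 0.8 0 0 0 0 0 0; 0.8 -3 0 0 0 0 0; 0.8 -5 0 0 0 0 0; 0.8 -4 0 2 0 0 0; 0.8 0 0 0 0 0 0'; python3 look.py w22;python3 - <<'E'
from h import *
go(np.array([.425,-.225,.15]),down(-.18),claw=.8)
E
```

```text
time_s: 35.38
eef_pos: [0.5417, -0.0228, 0.1491]
eef_rot: [0.469, 0.53, 0.469, -0.528]
wrist_force: [0.1, 0.3, -0.2]
opening: 0.798
[ 0.5417 -0.0228  0.1491] [0.12  0.002 0.002] 0.798 F [ 0.1  0.3 -0.2] 35.375
at [ 0.5404 -0.0219  0.1472] dist 0.2336 ang 0.061 rows 4
0.8 -0.08 -2.26 5.39 0.015 -0.001 0.000; 0.8 -0.08 -2.18 5.42 0.015 -0.001 0.000; 0.8 -0.08 -2.10 5.45 0.015 -0.001 0.000; 0.8 -0.07 -2.01 5.48 0.015 -0.001 0.000
```

View pics/w22.png

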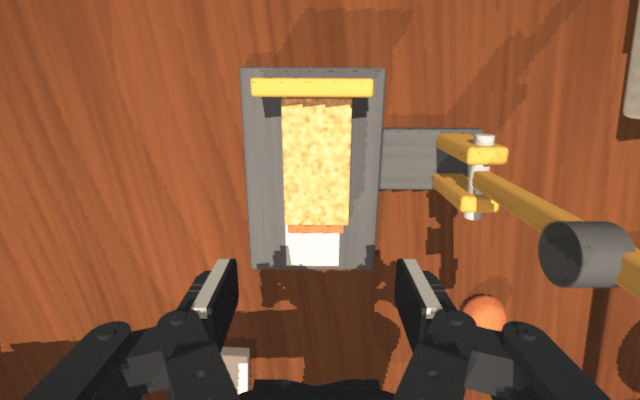

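Run:
```python
from h import *
from cr import *
w=np.load('w22.npz'); K,Rc,pc=w['K'],w['Rc'],w['pc']
for z,c in ((.035,[(285,226),(349,226)]),(.026,[(289,233),(343,232)])):
    S=ray(np.array(c),K,Rc,pc,z); print(((S-T0)@C0*1000).round(1))
```

```text
[[-20.9 -37.8  35. ]
 [ 29.2 -37.9  35. ]]
[[-18.6 -47.8  26. ]
 [ 25.4 -46.9  26. ]]
```

```bash
python3 -m creep '0.8 -0.1 -2.3 5.4 0.015 0 0; 0.8 -0.1 -2.2 5.4 0.015 0 0; 0.8 -0.1 -2.1 5.4 0.015 0 0; 0.8 -0.1 -2 5 0.015 0 0; 0.8 0 0 0 0 0 0'; python3 look.py w23
```

```text
time_s: 36.05
eef_pos: [0.4197, -0.2204, 0.1436]
eef_rot: [-0.449, -0.542, -0.458, 0.543]
wrist_force: [-0.0, 0.8, -0.5]
opening: 0.801
[ 0.4197 -0.2204  0.1436] [ 0.177  0.009 -0.01 ] 0.801 F [-0.   0.8 -0.5] 36.05
```

View pics/w23.png

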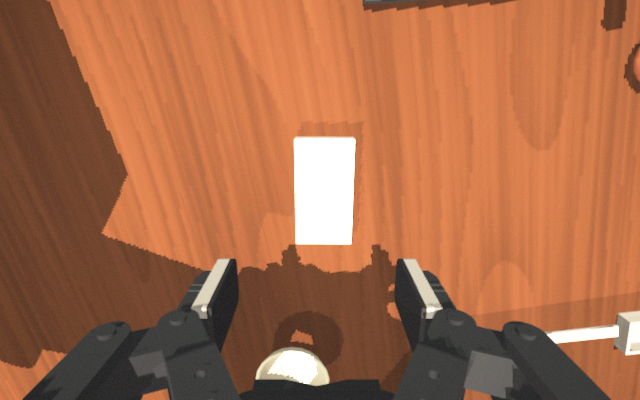

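Run:
```python
from h import *
w=np.load('w23.npz'); pic=w['pic']; K,Rc,pc=w['K'],w['Rc'],w['pc']
for t in (40,80): b=seedfit(pic,(325,190),.012,K,Rc,pc,t); pr(b)
b=max(b,key=lambda b:b[4][4])
go(np.r_[b[0],.03],down(b[3]-np.pi/2),n=4,claw=.75)
```

```text
[ 0.4246 -0.2265] 89.8 x 47.9 yaw 1.390 [294, 138, 62, 107, 6300]
[ 0.4247 -0.2263] 90.6 x 48.1 yaw 1.393 [294, 137, 62, 108, 6399]
at [ 0.4202 -0.2188  0.1434] dist 0.1137 ang 0.015 rows 4
0.75 2.83 0.17 0.19 0.001 -0.002 0.003; 0.75 2.83 0.17 0.18 0.001 -0.002 0.003; 0.75 2.83 0.16 0.18 0.001 -0.002 0.003; 0.75 2.83 0.15 0.17 0.001 -0.002 0.003
```

```bash
python3 -m creep '0.75 2.8 0.2 0.2 0 0 0.003; 0.75 2.8 0.2 0.2 0 0 0.003; 0.75 2.8 0.2 0.2 0 0 0.003; 0.75 2.4 0.2 0.2 0 0 0.003; 0.75 0 0 0 0 0 0';  python3 - <<'E'
from h import *
go(np.array([.4247,-.2264,0]),down(-.18),n=2,claw=.75)
E
```

```text
time_s: 36.72
eef_pos: [0.4273, -0.2182, 0.0282]
eef_rot: [0.452, 0.543, 0.461, -0.537]
wrist_force: [0.4, 0.2, 0.0]
opening: 0.746
at [ 0.4273 -0.2182  0.0282] dist 0.0295 ang 0.019 rows 2
0.75 1.40 -0.06 0.45 0.006 -0.008 0.002; 0.75 1.40 -0.06 0.44 0.006 -0.008 0.002
```

```bash
python3 -m creep '0.75 0.8 -0.1 0.5 0.006 -0.01 0; 0.75 1 -0.1 0.4 0.006 -0.005 0; 0.75 0 0 0 0 0 0';  python3 - <<'E'
from h import *
go(np.array([.4247,-.2264,0]),down(-.18),n=2,claw=.75)
E
```

```text
time_s: 37.1
eef_pos: [0.425, -0.226, 0.0102]
eef_rot: [-0.453, -0.542, -0.454, 0.544]
wrist_force: [0.4, 0.4, -0.1]
opening: 0.751
at [ 0.425  -0.226   0.0102] dist 0.0102 ang 0.003 rows 2
0.75 0.51 -0.01 0.02 0.001 0.001 0.001; 0.75 0.51 -0.01 0.02 0.001 0.001 0.001
```

```bash
python3 -m creep '0.75 0.5 0 0 0 0 0; 0.75 0.5 0 0 0 0 0; 0.75 0 0 0 0 0 0; 0.5 0 0 0 0 0 0; 0.3 0 0 0 0 0 0; 0.3 0 0 0 0 0 0; 0.3 0 0 0 0 0 0'; python3 look.py w24;  python3 -m creep '0.3 -3 0 0 0 0 0; 0.3 -5 0 0 0 0 0; 0.3 -3 0 0 0 0 0; 0.3 0 0 0 0 0 0'; python3 cr.py 0.5 -5 100 5 .3
```

```text
time_s: 37.98
eef_pos: [0.4257, -0.227, 0.0009]
eef_rot: [-0.454, -0.542, -0.453, 0.544]
wrist_force: [-0.3, 0.2, -0.8]
opening: 0.544
[ 0.4257 -0.227   0.0009] [ 0.179 -0.003 -0.001] 0.544 F [-0.3  0.2 -0.8] 37.975
time_s: 38.52
eef_pos: [0.4247, -0.2259, 0.1123]
eef_rot: [-0.452, -0.542, -0.454, 0.544]
wrist_force: [-0.5, 0.7, -0.7]
opening: 0.54
cradle [ -89.6 -226.3  112.3] rot [ 0.059 -0.001 -0.004] F cradle [-0.6  0.7 -0.7] open 0.54 t 38.525
at [ 0.4247 -0.2259  0.1123] dist 0.2393 ang 0.059 rows 5
0.3 0.24 1.54 -4.52 -0.012 0.000 0.001; 0.3 0.24 1.59 -4.51 -0.012 0.000 0.001; 0.3 0.24 1.65 -4.49 -0.012 0.000 0.001; 0.3 0.24 1.70 -4.47 -0.012 0.000 0.001; 0.3 0.24 1.75 -4.45 -0.012 0.000 0.001
```

View pics/w24.png

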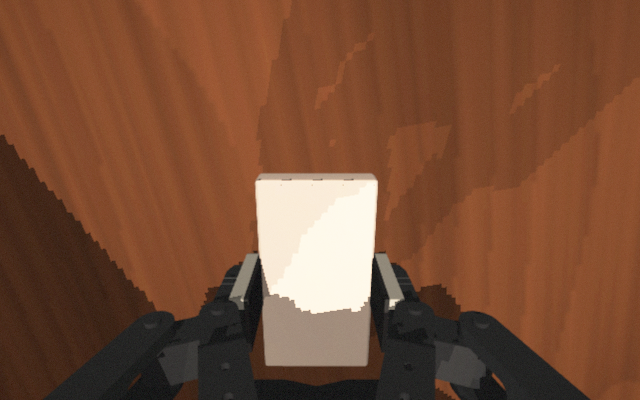

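Cover gripped (46 mm reading for 48 mm, consistent with the other grips). Carry it over.

```bash
python3 -m creep '0.3 0.2 1.5 -4.5 -0.012 0 0; 0.3 0.2 1.6 -4.5 -0.012 0 0; 0.3 0.2 1.6 -4.5 -0.012 0 0; 0.3 0.2 1.7 -4.5 -0.012 0 0; 0.3 0.2 1.5 -4 -0.01 0 0; 0.3 0 0 0 0 0 0'; python3 cr.py 0.5 2 55 3 .3; python3 look.py w25
```

```text
time_s: 39.28
eef_pos: [0.5353, -0.0143, 0.0914]
eef_rot: [-0.464, -0.527, -0.472, 0.533]
wrist_force: [-0.4, -0.8, -1.9]
opening: 0.539
cradle [-5.3 -3.  91.4] rot [ 0.003  0.001 -0.014] F cradle [-0.3 -0.9 -1.9] open 0.539 t 39.275
at [ 0.5353 -0.0143  0.0914] dist 0.0372 ang 0.014 rows 3
0.3 1.21 0.21 -0.17 -0.001 0 0.005; 0.3 1.21 0.21 -0.17 -0.001 0 0.005; 0.3 1.21 0.20 -0.17 -0.001 0 0.005
[ 0.5353 -0.0143  0.0914] [ 0.124  0.002 -0.014] 0.539 F [-0.4 -0.8 -1.9] 39.275
```

View pics/w25.png

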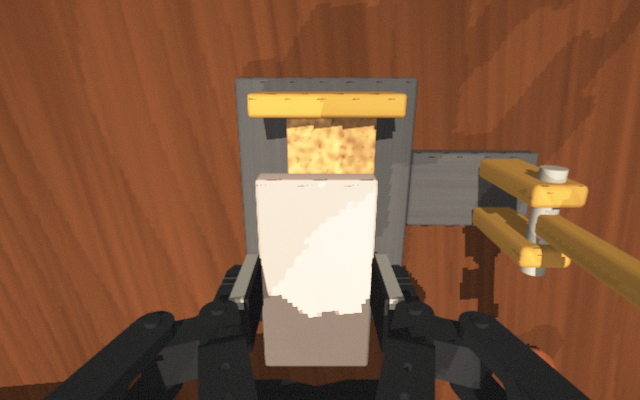

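```bash
python3 -m creep '0.3 1.5 0.2 -0.2 0 0 0.005; 0.3 1.5 0.2 -0.2 0 0 0.005; 0.3 1.2 0.1 -0.2 0 0 0.005; 0.3 0 0 0 0 0 0'; python3 cr.py 1.5 12 38 1 .3
```

```text
time_s: 39.83
eef_pos: [0.537, -0.0123, 0.0433]
eef_rot: [-0.465, -0.53, -0.468, 0.532]
wrist_force: [-0.5, -0.8, -1.4]
opening: 0.541
cradle [-3.9 -0.7 43.3] rot [ 0.008  0.001 -0.004] F cradle [-0.4 -0.9 -1.4] open 0.541 t 39.825
at [ 0.537  -0.0123  0.0433] dist 0.0148 ang 0.009 rows 1
0.3 0.53 0.53 -1.28 -0.008 -0.001 0.004
```

```bash
python3 -m creep '0.3 0.2 0.4 -0.8 -0.008 0 0.004; 0.3 0.2 0.1 -0.5 0 0 0; 0.3 0 0 0 0 0 0'; python3 cr.py 1.5 12 36.5 1 .3
```

```text
time_s: 40.2
eef_pos: [0.545, 0.0004, 0.0399]
eef_rot: [0.469, 0.53, 0.468, -0.529]
wrist_force: [-0.8, 1.0, -0.4]
opening: 0.539
cradle [ 2.5 12.8 39.9] rot [0.    0.001 0.002] F cradle [-0.9  0.9 -0.4] open 0.539 t 40.2
at [5.45e-01 4.00e-04 3.99e-02] dist 0.0036 ang 0.002 rows 1
0.3 0.34 -0.10 0.08 0 -0.001 -0.002
```

```bash
python3 -m creep '0.3 0.3 -0.1 0.1 0 0 0; 0.3 0.1 0 0 0 0 0; 0.3 0 0 0 0 0 0'; python3 cr.py 1.5 12 36 1 .3
```

```text
time_s: 40.58
eef_pos: [0.5442, -0.0005, 0.0362]
eef_rot: [0.47, 0.53, 0.468, -0.528]
wrist_force: [0.2, 0.2, -1.1]
opening: 0.542
cradle [ 1.8 11.8 36.2] rot [-0.     0.     0.003] F cradle [ 0.2  0.3 -1.1] open 0.542 t 40.575
at [ 5.442e-01 -5.000e-04  3.620e-02] dist 0.0004 ang 0.003 rows 1
0.3 0.02 -0.03 -0.02 0.000 0 -0.003
```

```bash
python3 -m creep '0.8 0 0 0 0 0 0; 0.8 0 0 0 0 0 0; 0.8 0 0 0 0 0 0; 0.8 -3 0 0 0 0 0; 0.8 -5 0 0 0 0 0; 0.8 -4 0 2 0 0 0; 0.8 0 0 0 0 0 0'; python3 look.py w26
python3 - <<'E'
import cv2,numpy as np
from h import *
p=cv2.imread('pics/w26.png')
cv2.imwrite('pics/w26c.png',cv2.resize(p[50:290,225:425],None,fx=2.5,fy=2.5,interpolation=cv2.INTER_CUBIC))
s,*_=cam('scene'); cv2.imwrite('pics/s2.png',s[130:300,230:450].repeat(3,0).repeat(3,1))
E
```

```text
time_s: 41.45
eef_pos: [0.5415, -0.021, 0.1599]
eef_rot: [0.47, 0.53, 0.468, -0.529]
wrist_force: [0.4, 0.1, -0.2]
opening: 0.802
[ 0.5415 -0.021   0.1599] [ 0.121 -0.     0.003] 0.802 F [ 0.4  0.1 -0.2] 41.45
```

View pics/w26c.png

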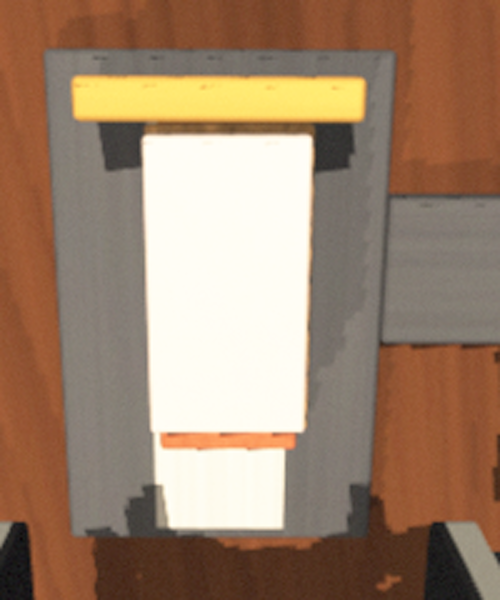

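View pics/s2.png

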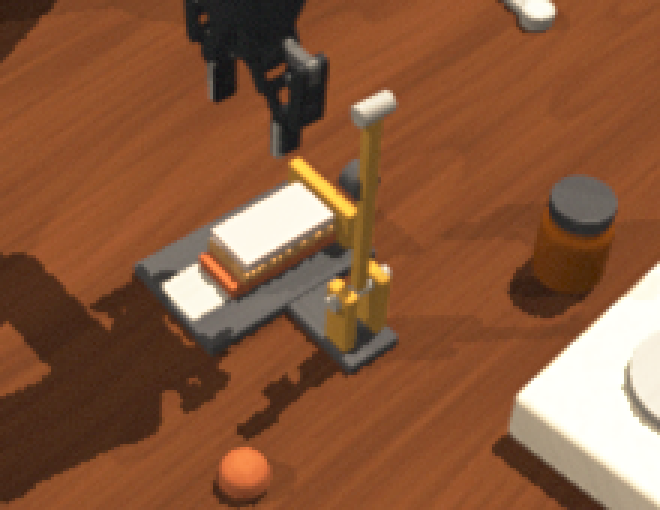

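Run:
```python
from h import *
from cr import *
w=np.load('w26.npz'); K,Rc,pc=w['K'],w['Rc'],w['pc']
for z,c in ((.047,[(152,430),(305,430),(143,135),(313,135)]),(.026,[(162,449),(294,449)])):
    S=ray(np.array(c)/2.5+[225,50]-.2,K,Rc,pc,z); print(((S-T0)@C0*1000).round(1))
go(np.array([.56,-.01,.36]),down(1.45),n=10,claw=.7)
```

```text
[[-20.5 -32.3  47. ]
 [ 27.  -32.4  47. ]
 [-20.7  56.3  47. ]
 [ 26.8  56.3  47. ]]
[[-19.1 -47.8  26. ]
 [ 25.5 -47.9  26. ]]
at [ 0.5391 -0.0196  0.1563] dist 0.205 ang 1.57 rows 10
0.7 -2.04 0.19 -0.12 -0.157 0 0.000; 0.7 -2.04 0.21 -0.09 -0.157 0 0.000; 0.7 -2.04 0.22 -0.06 -0.157 0 0.000; 0.7 -2.04 0.22 -0.02 -0.157 0 0.000; 0.7 -2.04 0.23 0.01 -0.157 0 0.000; 0.7 -2.04 0.22 0.05 -0.157 0 0.000; 0.7 -2.04 0.21 0.09 -0.157 0 0.000; 0.7 -2.04 0.19 0.12 -0.157 0 0.000; 0.7 -2.04 0.17 0.15 -0.157 0 0.000; 0.7 -2.04 0.15 0.17 -0.157 0 0.000
```

```bash
python3 -m creep '0.7 -3 0.2 -0.1 -0.157 0 0; 0.7 -3 0.2 -0.1 -0.157 0 0; 0.7 -3 0.2 -0.1 -0.157 0 0; 0.7 -3 0.2 0 -0.157 0 0; 0.7 -3 0.2 0 -0.157 0 0; 0.7 -2 0.2 0 -0.157 0 0; 0.7 -2 0.2 0.1 -0.157 0 0; 0.7 -1 0.2 0.1 -0.157 0 0; 0.7 0 0.2 0.1 -0.157 0 0; 0.7 0 0.1 0.2 -0.15 0 0'; python3 look.py w27
python3 - <<'E'
from h import *
go(np.array([.56,-.01,.36]),down(1.45),claw=.7)
E
```

```text
time_s: 42.8
eef_pos: [0.5534, -0.0036, 0.3395]
eef_rot: [0.692, 0.03, 0.721, -0.022]
wrist_force: [-1.0, 0.5, -0.2]
opening: 0.699
[ 0.5534 -0.0036  0.3395] [-1.498  0.04  -0.023] 0.699 F [-1.   0.5 -0.2] 42.8
at [ 0.5535 -0.0036  0.3392] dist 0.0227 ang 0.068 rows 1
0.7 -2.11 -0.58 0.61 0.054 -0.041 -0.009
```

View pics/w27.png

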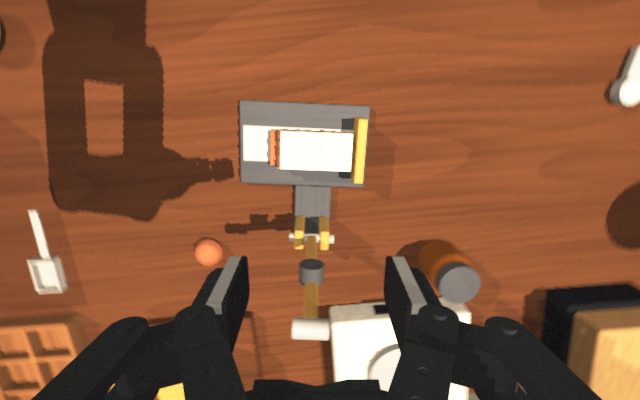

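Run:
```python
from h import *
from cr import *
w=np.load('w27.npz'); K,Rc,pc=w['K'],w['Rc'],w['pc']; d=w['d']
for th in (1.4,1.5,1.55,1.6,1.65,1.7):
    X=cpos(110-185*np.cos(th),10,65+185*np.sin(th)); print(th,X.round(4),proj(X,K,Rc,pc).round(1))
Cl=cloud(d,K,Rc,pc)
print(((Cl[322:336:3,311]-T0)@C0*1000).round(0), ((Cl[329,294:328:6]-T0)@C0*1000).round(0))
```

```text
1.4 [ 0.6202 -0.0116  0.2473] [[311.4 290.5]]
1.5 [ 0.6384 -0.0138  0.2495] [[310.3 313.4]]
1.55 [ 0.6476 -0.0149  0.25  ] [[309.8 324.1]]
1.6 [ 0.6568 -0.016   0.2499] [[309.3 334.4]]
1.65 [ 0.6659 -0.0171  0.2494] [[308.8 344. ]]
1.7 [ 0.6751 -0.0182  0.2485] [[308.3 352.9]]
[[103.  11. 252.]
 [104.  11. 255.]
 [105.  11. 257.]
 [106.  11. 258.]
 [109.  11. 258.]] [[105.  -2. 258.]
 [105.   3. 257.]
 [105.   7. 257.]
 [106.  12. 256.]
 [105.  16. 257.]
 [105.  21. 256.]]
```

Run:
```python
from h import *
go(np.array([.652,-.0155,.30]),down(1.45),n=2,claw=.6)
```

```text
at [ 0.5535 -0.0036  0.3392] dist 0.1067 ang 0.068 rows 2
0.6 1.75 -0.28 5.03 0.027 -0.021 -0.004; 0.6 1.86 -0.14 5.00 0.027 -0.021 -0.004
```

```bash
python3 -m creep '0.6 0.5 -0.3 5 0.027 -0.02 -0.004; 0.6 1.5 -0.1 4.6 0.027 -0.02 -0.004; 0.6 1 0 0 0 0 0; 0.6 0 0 0 0 0 0'; python3 look.py w28
python3 - <<'E'
from h import *
go(np.array([.652,-.0155,.231]),down(1.45),n=2,claw=.6)
E
```

```text
time_s: 43.35
eef_pos: [0.648, -0.0133, 0.2972]
eef_rot: [0.701, 0.046, 0.71, -0.045]
wrist_force: [-0.3, 0.8, -0.3]
opening: 0.6
[ 0.648  -0.0133  0.2972] [-1.442  0.011 -0.008] 0.6 F [-0.3  0.8 -0.3] 43.35
at [ 0.6481 -0.0134  0.2978] dist 0.0669 ang 0.014 rows 2
0.6 3.33 -0.08 0.24 -0.004 -0.006 -0.001; 0.6 3.34 -0.08 0.22 -0.004 -0.006 -0.001
```

View pics/w28.png

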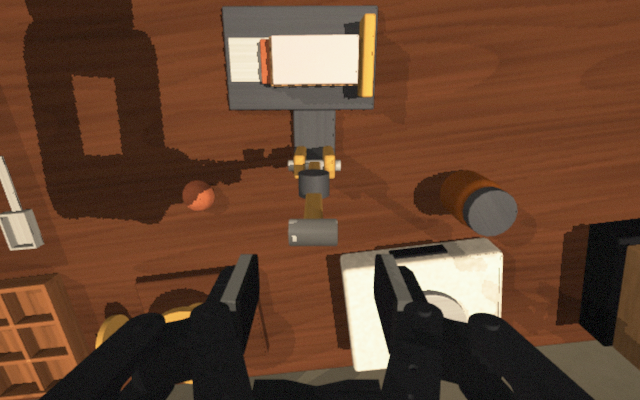

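Run:
```python
from h import *
from cr import *
w=np.load('w28.npz'); K,Rc,pc=w['K'],w['Rc'],w['pc']; d=w['d']
for th in (1.5,1.55,1.6,1.65):
    X=cpos(110-185*np.cos(th),10,65+185*np.sin(th)); print(th,X.round(4),proj(X,K,Rc,pc).round(1))
Cl=cloud(d,K,Rc,pc)
print((Cl[220:246:3,313]).round(3).tolist())
```

```text
1.5 [ 0.6384 -0.0138  0.2495] [[313.5 210.8]]
1.55 [ 0.6476 -0.0149  0.25  ] [[313.7 226.1]]
1.6 [ 0.6568 -0.016   0.2499] [[313.8 240.7]]
1.65 [ 0.6659 -0.0171  0.2494] [[314.  254.5]]
[[0.644, -0.015, 0.25], [0.644, -0.015, 0.254], [0.645, -0.015, 0.255], [0.647, -0.015, 0.257], [0.648, -0.015, 0.257], [0.65, -0.016, 0.257], [0.652, -0.016, 0.258], [0.654, -0.016, 0.257], [0.656, -0.016, 0.256]]
```

```bash
python3 -m creep '0.6 2.5 -0.1 0.2 0 0 0; 0.6 2.5 -0.1 0.2 0 0 0; 0.6 1.5 0 0 0 0 0; 0.6 0 0 0 0 0 0'
python3 - <<'E'
from h import *
go(np.array([.652,-.0155,.231]),down(1.45),n=1,claw=.6)
E
```

```text
time_s: 43.9
eef_pos: [0.65, -0.015, 0.2354]
eef_rot: [0.703, 0.047, 0.708, -0.045]
wrist_force: [0.1, -0.5, -0.1]
opening: 0.596
at [ 0.65   -0.015   0.2354] dist 0.0048 ang 0.012 rows 1
0.6 0.43 -0.02 0.21 -0.009 -0.007 -0.001
```

```bash
python3 -m creep '0.6 0.4 0 0.2 -0.01 -0.007 0; 0.3 0 0 0 0 0 0; 0.1 0 0 0 0 0 0; 0.1 0 0 0 0 0 0; 0.1 0 0 0 0 0 0; 0.1 0 0 0 0 0 0'; python3 look.py w29; python3 arc.py -0.13 5
```

```text
time_s: 44.65
eef_pos: [0.6531, -0.0158, 0.2344]
eef_rot: [0.708, 0.042, 0.704, -0.042]
wrist_force: [-0.0, -0.4, -0.9]
opening: 0.311
[ 0.6531 -0.0158  0.2344] [-1.451 -0.004  0.004] 0.311 F [-0.  -0.4 -0.9] 44.65
th 1.5678101209410504 rad 0.18811927225912095 y 0.01127314537145713 force [-0.7 -1.1 -1.5] open 0.31126154422166913
tilt [-0.001 -0.005  0.   ]
0.1 0.5 0.1 -2.4; 0.1 0.5 0.0 -2.4; 0.1 0.8 0.0 -2.3; 0.1 1.1 0.0 -2.2; 0.1 1.3 0.0 -2.0;
```

View pics/w29.png

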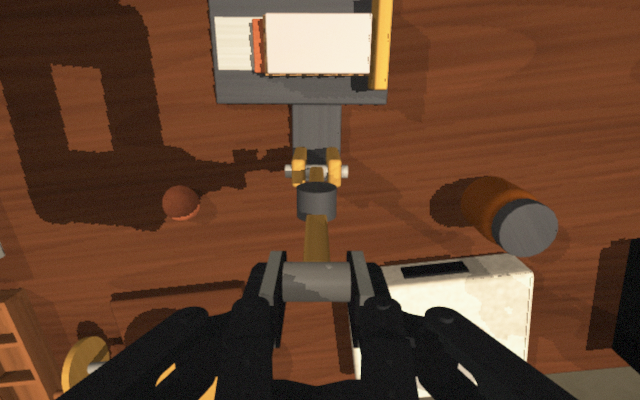

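```bash
sed -i 's/\.0463/.0490/; s/t=np.array(\[.5431,-.0138,0\])/t=np.array([.5420,-.0138,0])/; s/g=q+\[0,0,.0187\]/g=q+[0,0,.0160]/' arc.py; python3 arc.py -0.13 5
```

```text
th 1.5736557000241365 rad 0.1854191914845092 y 0.011406030018013595 force [-0.7 -1.1 -1.5] open 0.31126154422166913
tilt [-0.001 -0.005  0.   ]
0.1 0.2 0.0 -2.4; 0.1 0.4 0.0 -2.4; 0.1 0.7 0.0 -2.3; 0.1 1.0 0.0 -2.2; 0.1 1.3 0.0 -2.0;
```

```bash
python3 -m creep '0.1 0.2 0 -2.4 0 0 0; 0.1 0.4 0 -2.4 0 0 0; 0.1 0.7 0 -2.3 0 0 0; 0.1 1.0 0 -2.2 0 0 0; 0.1 1.3 0 -2 0 0 0';  python3 arc.py -0.13 5
```

```text
time_s: 45.32
eef_pos: [0.5487, -0.0027, 0.2036]
eef_rot: [0.717, 0.042, 0.694, -0.043]
wrist_force: [0.2, -0.3, 7.3]
opening: 0.315
th 0.9757603133553584 rad 0.1867146991904967 y 0.011800990318797552 force [ 0.2 -0.3  7.3] open 0.31499367923573707
tilt [-0.001 -0.032  0.001]
0.1 1.6 0.0 -1.9; 0.1 1.7 0.0 -1.7; 0.1 1.9 0.0 -1.5; 0.1 2.0 0.0 -1.3; 0.1 2.2 -0.0 -1.0;
```

```bash
python3 -m creep '0.1 1.6 0 -1.9 0 0.01 0; 0.1 1.7 0 -1.7 0 0.01 0; 0.1 1.9 0 -1.5 0 0.01 0; 0.1 2 0 -1.3 0 0 0';  python3 arc.py -0.1 4
```

```text
time_s: 45.82
eef_pos: [0.4891, 0.0048, 0.1376]
eef_rot: [0.711, 0.041, 0.7, -0.042]
wrist_force: [1.5, -0.0, 3.1]
opening: 0.314
th 0.49347262334539044 rad 0.1870648837847736 y 0.01202970047734363 force [ 1.5 -0.   3.1] open 0.3138258823969468
tilt [-0.002 -0.016 -0.   ]
0.1 1.8 -0.0 -0.6; 0.1 1.7 0.0 -0.7; 0.1 1.8 0.0 -0.5; 0.1 1.8 0.0 -0.3;
```

```bash
python3 -m creep '0.1 1.7 0 -0.7 0 0.01 0; 0.1 1.7 0 -0.6 0 0.005 0; 0.1 1.6 0 -0.4 0 0 0; 0.1 1.4 0 -0.2 0 0 0';  python3 arc.py -0.05 2
```

```text
time_s: 46.32
eef_pos: [0.4676, 0.0074, 0.0728]
eef_rot: [0.705, 0.041, 0.707, -0.042]
wrist_force: [-5.0, -0.2, 3.7]
opening: 0.312
th 0.12672566424793777 rad 0.18795471639387198 y 0.012095840552777685 force [-5.  -0.2  3.7] open 0.3115314196137436
tilt [-0.003  0.003 -0.001]
0.1 1.0 -0.0 0.2; 0.1 0.9 0.0 -0.0;
```

```bash
python3 -m creep '0.1 1 0 0.1 0 0 0; 0.1 0.6 0 0 0 0 0; 0.1 0 0 0 0 0 0';  python3 arc.py -0.02 2
```

```text
time_s: 46.7
eef_pos: [0.4659, 0.0077, 0.0542]
eef_rot: [0.703, 0.041, 0.709, -0.042]
wrist_force: [-3.5, -0.6, 1.6]
opening: 0.308
th 0.027833706083284195 rad 0.18820357220888514 y 0.012129423638282675 force [-3.5 -0.6  1.6] open 0.30787511085910274
tilt [-0.004  0.009 -0.001]
0.1 0.4 -0.0 0.3; 0.1 0.4 0.0 0.0;
```

```bash
python3 -m creep '0.1 0.3 0 0.2 0 -0.005 0';  python3 arc.py -0.02 1; python3 -m creep '0.1 0.3 0 0.1 0 0 0';  python3 arc.py -0.02 1
```

```text
time_s: 46.82
eef_pos: [0.4659, 0.0077, 0.0507]
eef_rot: [0.703, 0.041, 0.709, -0.042]
wrist_force: [-9.6, -1.8, 2.1]
opening: 0.312
th 0.008849039460550172 rad 0.18813577225342232 y 0.012127102544151568 force [-9.6 -1.8  2.1] open 0.3121341198612941
tilt [-0.004  0.008 -0.001]
0.1 0.4 -0.0 0.3; time_s: 46.95
eef_pos: [0.4658, 0.0077, 0.0473]
eef_rot: [0.702, 0.041, 0.71, -0.041]
wrist_force: [-5.2, -1.3, 3.4]
opening: 0.312
th -0.008839052323722701 rad 0.1882127625547253 y 0.012108758581404637 force [-5.2 -1.3  3.4] open 0.3124466850269641
tilt [-0.004  0.011 -0.001]
0.1 0.4 -0.0 0.3;
```

```bash
python3 -m creep '0.1 0.2 0 0.1 0 -0.01 0; 0.1 0 0 0 0 0 0';  python3 arc.py -0.02 1; python3 look.py w30
python3 - <<'E'
from h import *
s,*_=cam('scene'); cv2.imwrite('pics/s3.png',cv2.resize(s[130:280,230:420],None,fx=4,fy=4,interpolation=cv2.INTER_CUBIC))
E
```

```text
time_s: 47.2
eef_pos: [0.4659, 0.0076, 0.0467]
eef_rot: [0.705, 0.041, 0.707, -0.042]
wrist_force: [-2.8, -0.7, 0.8]
opening: 0.313
th -0.012473557767349933 rad 0.18812001041421944 y 0.012096915950375221 force [-2.8 -0.7  0.8] open 0.31293610257968196
tilt [-0.005  0.004 -0.002]
0.1 0.4 -0.0 0.3; [0.4659 0.0076 0.0467] [-1.455  0.002 -0.004] 0.313 F [-2.8 -0.7  0.8] 47.2
```

View pics/w30.png

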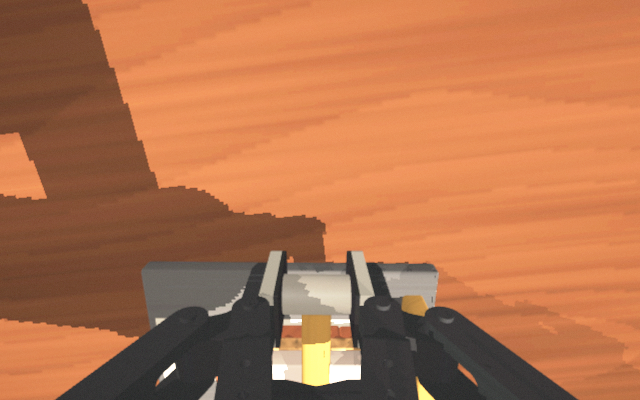

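View pics/s3.png

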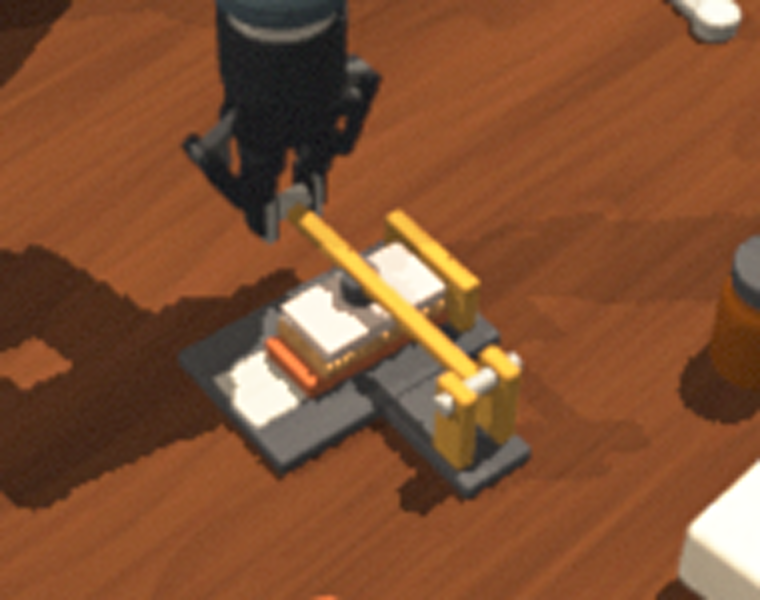

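```bash
python3 -m creep '0.1 0.4 0 0.1 0 0 0';  python3 arc.py -0.02 1;python3 -m creep '0.1 0.3 0 0.1 0 0 0';  python3 arc.py -0.02 1
```

```text
time_s: 47.42
eef_pos: [0.4664, 0.0076, 0.0453]
eef_rot: [0.703, 0.04, 0.708, -0.041]
wrist_force: [-32.5, 2.7, 66.7]
opening: 0.311
th -0.019932029766697376 rad 0.18771405851813922 y 0.012093488870348454 force [-32.5   2.7  66.7] open 0.3111006428800296
tilt [-0.006  0.007 -0.002]
0.1 0.4 -0.0 0.3; time_s: 47.55
eef_pos: [0.4662, 0.0076, 0.0454]
eef_rot: [0.702, 0.04, 0.71, -0.041]
wrist_force: [-26.7, 0.8, 49.2]
opening: 0.311
th -0.019283875382761422 rad 0.18784144522639634 y 0.012092250463074699 force [-26.7   0.8  49.2] open 0.31130395074002
tilt [-0.007  0.011 -0.002]
0.1 0.4 -0.0 0.3;
```

```bash
python3 -m creep '0.1 0 0 0 0 0 0; 0.6 0 0 0 0 0 0; 0.6 0 0 0 0 0 0; 0.6 0 0 0 0 0 0; 0.6 -1.5 0 -0.1 0 0 0; 0.6 -3 0 0 0 0 0; 0.6 -5 0 -2 0 0 0; 0.6 -5 0 -2 0 0 0; 0.6 -5 0 0 0 0 0; 0.6 0 0 0 0 0 0'; python3 look.py w31
python3 - <<'E'
from h import *
s,*_=cam('scene'); cv2.imwrite('pics/s4.png',cv2.resize(s[130:280,230:420],None,fx=4,fy=4,interpolation=cv2.INTER_CUBIC))
p=cv2.imread('pics/w31.png'); cv2.imwrite('pics/w31c.png',cv2.resize(p[140:340,200:440],None,fx=3,fy=3,interpolation=cv2.INTER_CUBIC))
E
```

```text
time_s: 48.8
eef_pos: [0.4278, 0.0127, 0.2526]
eef_rot: [0.704, 0.04, 0.708, -0.041]
wrist_force: [0.7, 0.3, -0.6]
opening: 0.6
[0.4278 0.0127 0.2526] [-1.456  0.002 -0.005] 0.6 F [ 0.7  0.3 -0.6] 48.8
```

View pics/w31.png

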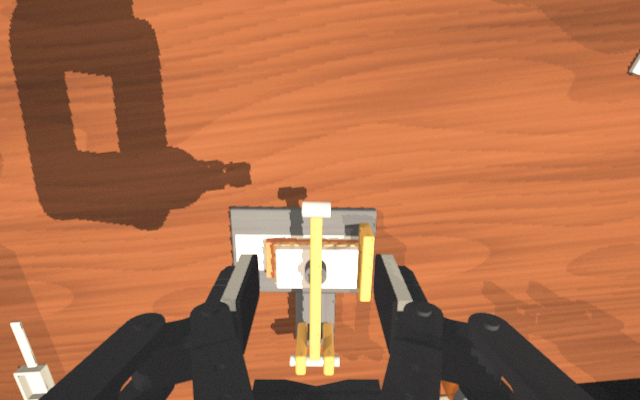

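View pics/s4.png

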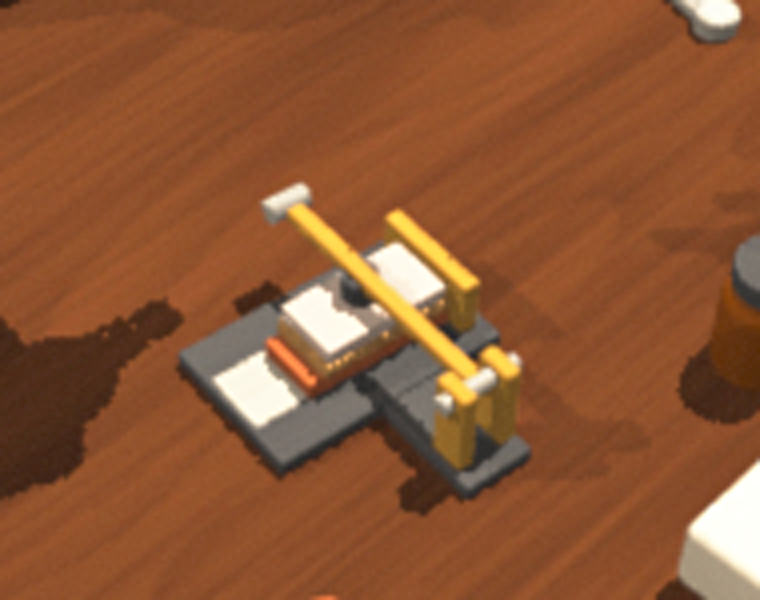

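```bash
python3 -m creep '0.6 1 0 -5 0 0 0; 0.6 2 0 -4 0 0 0; 0.6 0 0 0 0 0 0; 0.6 0 0 0 0 0 0'; python3 look.py w32
python3 - <<'E'
from h import *
p=cv2.imread('pics/w32.png'); cv2.imwrite('pics/w32c.png',cv2.resize(p[190:400,190:440],None,fx=3,fy=2.8,interpolation=cv2.INTER_CUBIC))
s,*_=cam('top'); cv2.imwrite('pics/t2.png',s)
E
```

```text
time_s: 49.4
eef_pos: [0.3306, 0.0246, 0.2131]
eef_rot: [0.697, 0.041, 0.714, -0.04]
wrist_force: [-1.0, -0.2, -0.3]
opening: 0.599
[0.3306 0.0246 0.2131] [-1.456  0.02  -0.017] 0.599 F [-1.  -0.2 -0.3] 49.4
```

View pics/w32c.png

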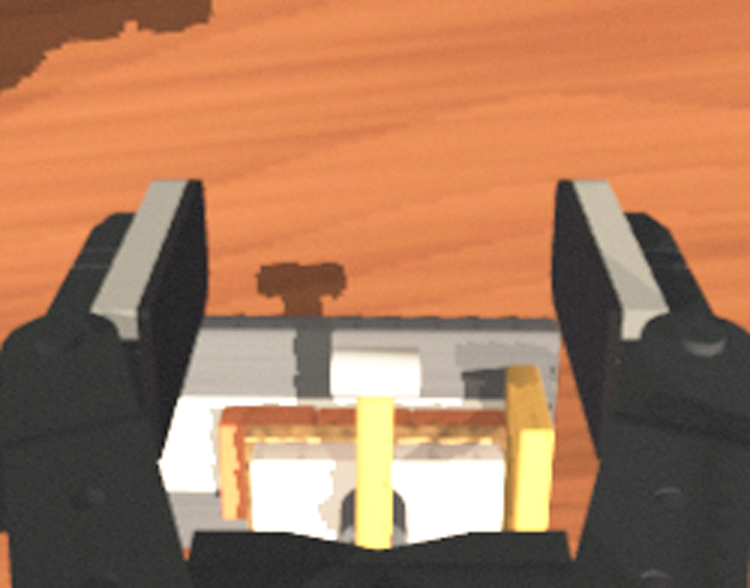

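View pics/t2.png

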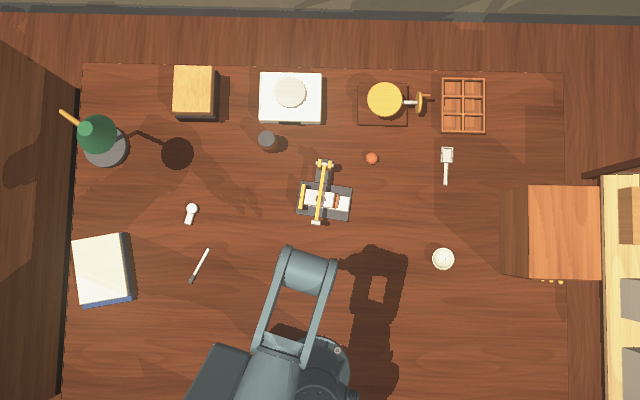

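View pics/w31c.png

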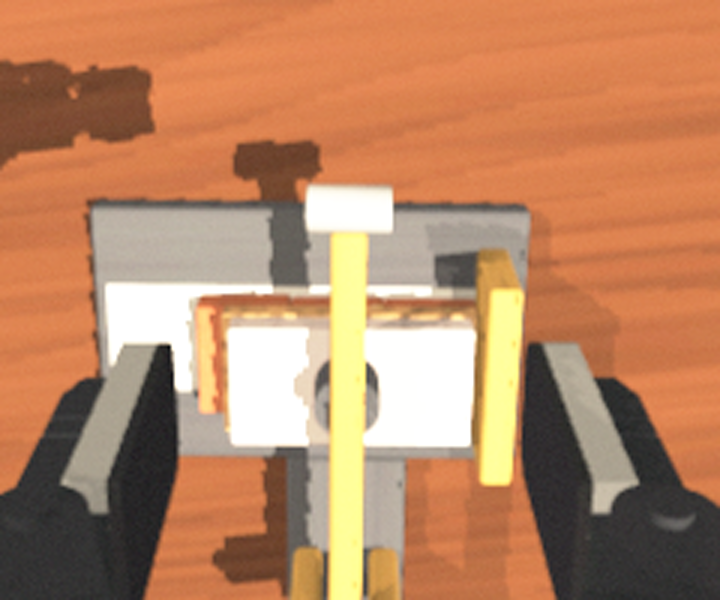

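Run:
```python
from h import *
w=np.load('w31.npz'); K,Rc,pc=w['K'],w['Rc'],w['pc']
P=[(-55,-90,12),(-55,80,12),(-23,-90,12),(-40,72,52),(40,72,52),(40,60,52),(-40,60,52)]
f=lambda c:np.array(c)/3+[200,140]-.17
x,res=fit_cradle(P,f([(92,206),(529,208),(104,283),(521,289),(512,486),(479,486),(478,290)]),K,Rc,pc,[.541,-.012,-.12]); print(x.round(4),res.round(1).tolist())
C=R.from_euler('z',x[2]).as_matrix()
S=ray(f([(227,327),(474,324),(232,446),(473,446)]),K,Rc,pc,.047)
q=(S-[x[0],x[1],0])@C*1000; print('cover',q.round(1).tolist(),q.mean(0).round(1))
S=ray(f([(197,308),(202,413)]),K,Rc,pc,.026); print('slab3 end',((S-[x[0],x[1],0])@C*1000).round(1).tolist())
d=w['d'];Cl=cloud(d,K,Rc,pc)
print('arm top z', [Cl[v,316,2].round(4) for v in range(225,340,15)], 'cover z',Cl[260:280,285,2].mean().round(4),Cl[260:280,345,2].mean().round(4))
```

```text
[ 0.5411 -0.012  -0.1227] [[-1.6, 0.3], [0.5, 0.9], [-3.7, 0.2], [0.8, 0.2], [-0.4, -0.5], [-0.0, -0.5], [3.8, -0.3]]
cover [[-22.0, -33.5, 47.0], [-24.0, 55.8, 47.0], [27.5, -32.9, 47.0], [26.6, 57.7, 47.0]] [ 2.  11.8 47. ]
slab3 end [[-19.5, -47.3, 26.0], [26.0, -47.0, 26.0]]
arm top z [np.float64(0.0703), np.float64(0.072), np.float64(0.0709), np.float64(0.0719), np.float64(0.0704), np.float64(0.0701), np.float64(0.0709), np.float64(0.0704)] cover z 0.0474 0.0478
```

All checks agree with a finished pack: the arm is level, the cover sits at (2, 12) mm and the row ends at −47 mm, against −48 mm for a perfect row. Handing in.

```bash
python3 -c "
from bench import ctrl
print(ctrl.hand_in()); print(ctrl.get_obs()['time_s'])"
```

```text
the job is handed in; nothing more can be done
None
the job is handed in; nothing more can be done
```

I completed the whole sequence and handed the job in at about 49.5 s. I swung the presser arm up to about 1.57 rad and it stayed. I laid all three jasper slabs in a row, each pushed with 20–35 N against the stop or its neighbour. The cork sheet and marble cover went on top, and I lowered the presser until its foot pressed on the cover, then let go.

**Last checks**
- **Slabs:** they sit about 3 mm off the middle line. The joints and row end were at y = 24, −12 and −47 to −48 mm (ideal 24, −12, −48), so I saw no gaps.
- **Sheet and cover:** the sheet was centred at y ≈ 10 mm and about 4 mm off the middle line. The cover was centred at x ≈ 2 mm, y ≈ 12 mm, with its top at 47 mm.
- **Presser:** the arm is level (its top edge is at 70–72 mm along its length). I felt firm contact, about 50–67 N at the wrist, before releasing. I did not measure the foot's resting force after that.
- **Everything else:** the bystanders show at the same places in the top picture as at the start, and the gripper is clear of everything.

**Disagreements:** the camera views differed by 2–3 mm on the cradle's position, so the x figures carry that uncertainty; all stay inside the limits. The final wrist picture was largely blocked by the fingers, so the closing cover and row-end figures come from the picture just before it.

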